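# Load heat-sink plates into a ratchet keeper fixture

### The job

Swing the ratchet pawl up and right over so that it stays back, and pull the toothed keeper bar out as far as it goes. Stack every holed aluminium plate that is on the bench flush over the two locating pins; then push the bar fully home over the stack and drop the pawl back down into its teeth. Do not shove the other things on the bench about.

Things in the scene. Friction and masses are not known exactly. Their poses are not given: they have to be found in the camera images.
- fixture: grey fixture, fixed to the bench, place and yaw vary; base 88 (x) x 288 (y) x 8 mm, z up. The nest with its pins is at the -y end; the bar runs along y, its underside 64 mm up, through a guide block (y -0.050 to 0.010, 56 mm wide, top 80 mm up) it cannot lift out of, and over a rest at y 0.075 to 0.088. Pivot cheeks reach 100 mm. Origin: on the bench plane, 140 mm in +y from the nest.
- nest (a point): top centre, 20 mm above the bench, of the nest block, 84 (fixture x) x 36 (fixture y) mm. Two 8 mm steel pins stand 30 mm either side of it along the fixture's x axis and reach 70 mm above the bench, the top 8 mm tapered. Plates lie here with their long side along the fixture's x axis; four stack to 60 mm above the bench.
- pawl (a joint): steel ratchet pawl hinged on the guide, pivot (axis along fixture x) at fixture x 0, y 0, z 0.092. 0 rad: down, its tip between the bar's teeth: the bar cannot be pulled out (4 mm play), only pushed in. Grows as the tip swings up and over towards +y, to a stop at 1.95. No spring: it falls back by its weight, but once past about 1.4 it falls to the stop and stays.
- pawl_lug (a point): centre of the pawl's lug, a round cross-pin 12 mm across and 24 mm long along the fixture's x axis, to be pinched by its ends or pushed; at 0 rad it lies 35 mm in -y and 26 mm above the pivot (44 mm from it), and moves on an arc about the pivot.
- bar: loose steel bar, 24 wide, 10 high, 256 mm long, 0.4 kg, saw teeth on top, blunt nose (32 wide, 24 long, 65 to 77 mm above bench) at its -y end. Home: the nose lies across the nest between the pins, a collar stops at the guide, origin at fixture y 0.075. Pulled out in +y the nose stops at the guide: origin at y 0.161. Slides by a few N. Origin: underside, below the handle; axes as the fixture's.
- bar_handle (a point): point on the upright black handle block of the bar, 24 (fixture x) x 18 (fixture y) mm, from 74 to 120 mm above the bench; this point lies on its axis, 104 mm above the bench (40 mm above the bar's origin).
- plate1: one of three or four identical aluminium plates (absent ones read None), 90 (its x) x 50 (its y) x 10 mm thick, 0.2 kg, with two 11 mm through holes on its x axis, 30 mm either side of the centre; starts flat on the bench on the robot's side of the fixture. Origin: centre of the underside, z up.
- plate2: one of three or four identical aluminium plates (absent ones read None), 90 (its x) x 50 (its y) x 10 mm thick, 0.2 kg, with two 11 mm through holes on its x axis, 30 mm either side of the centre; starts flat on the bench on the robot's side of the fixture. Origin: centre of the underside, z up.
- plate3: one of three or four identical aluminium plates (absent ones read None), 90 (its x) x 50 (its y) x 10 mm thick, 0.2 kg, with two 11 mm through holes on its x axis, 30 mm either side of the centre; starts flat on the bench on the robot's side of the fixture. Origin: centre of the underside, z up.
- plate4: one of three or four identical aluminium plates (absent ones read None), 90 (its x) x 50 (its y) x 10 mm thick, 0.2 kg, with two 11 mm through holes on its x axis, 30 mm either side of the centre; starts flat on the bench on the robot's side of the fixture. Origin: centre of the underside, z up.
- tape_small: black tape roll lying flat, 68 mm across, 19 mm high; leave alone. Origin: centre of the underside.
- spool: metal solder spool standing, 60 mm across, 46 mm high; leave alone. Origin: centre of the underside.
- flux: amber jar, 52 mm across, 60 mm high; leave alone. Origin: centre of the underside.
- spanner: spanner lying on the bench; leave alone. Origin under its middle.
Mind the look-alikes: they are no part of the job. What is shaped like the plate2 but pink is not meant.

How it is judged:
On the way, in this order (a step that is already met when the one before it is completed fails the run):
1. the pawl is swung over and stays back (beyond 1.5 rad) while the bar is still home (value of joint pawl above 1.5 rad and y of bar in the frame of fixture below 0.085 m), for 0.2 s.
2. the bar is pulled out, within 8 mm of its stop (y of bar in the frame of fixture above 0.153 m), for 0.2 s.
3. every plate present rests flat on the pins, let go (horizontal distance between each of plate1, plate2, plate3, plate4 and nest below 0.004 m and angle between the x axis of each of plate1, plate2, plate3, plate4 and the x axis of fixture, either way round below 0.08 rad and angle between each of plate1, plate2, plate3, plate4's own z axis and vertical below 0.035 rad and z of plate1 in the frame of fixture between 0.018 and 0.0525 m and z of plate2 in the frame of fixture between 0.018 and 0.0525 m and z of plate3 in the frame of fixture between 0.018 and 0.0525 m and z of plate4 in the frame of fixture between 0.018 and 0.0525 m and contact force between the fingers and plate1 below 0.1 N and contact force between the fingers and plate2 below 0.1 N and contact force between the fingers and plate3 below 0.1 N and contact force between the fingers and plate4 below 0.1 N), for 0.3 s.
At the end, for the whole second after the job is handed in: Every plate present lies on the pins, centred within 4 mm of the nest, along it within 0.08 rad, tilted less than 0.035 rad and no higher than a stack of four allows; the bar is within 3.5 mm of home and the pawl is down (below 0.12 rad); all at rest (horizontal distance between each of plate1, plate2, plate3, plate4 and nest below 0.004 m and angle between the x axis of each of plate1, plate2, plate3, plate4 and the x axis of fixture, either way round below 0.08 rad and angle between each of plate1, plate2, plate3, plate4's own z axis and vertical below 0.035 rad and z of plate1 in the frame of fixture between 0.018 and 0.0525 m and z of plate2 in the frame of fixture between 0.018 and 0.0525 m and z of plate3 in the frame of fixture between 0.018 and 0.0525 m and z of plate4 in the frame of fixture between 0.018 and 0.0525 m and linear speed of each of plate1, plate2, plate3, plate4, bar below 0.02 m/s and y of bar in the frame of fixture below 0.0785 m and value of joint pawl below 0.12 rad); the robot touches nothing.
It fails at once if the small tape roll, the spool, the jar or the spanner is moved by more than 50 mm (distance of any of tape_small, spool, flux, spanner from where it was at the start of the episode above 0.05 m).
Of plate1, plate2, plate3, plate4 only 3 to 4 are there at a start; the rules pass over those that are not, and their reading is None.
At some moment in a run one of plate1, plate2, plate3, plate4 may be knocked a few centimetres aside while the robot is not near it.
Once in a run the grip may slacken for a moment while it holds something.
It also fails if it takes over 200 s, if anything falls off the work surface, if the arm or the gripper's body presses on something with over 40 N, if the wrist force passes 120 N, or if a joint passes its speed limit or range.

### The arm

A 7-joint arm with a two-finger parallel gripper is mounted at the origin on the work surface. World frame = base frame: x ahead of the robot, y to its left, z up, the work surface at z = 0. Lengths are in m, angles in rad, forces in N, time in s.
With the tool pointing down it reaches from about 0.4 to 0.85 m from the base axis. Payload 10.4 kg.
Tool frame: the origin (TCP) lies at the very end of the fingers, on their centre line; the grasp point (between the pads) lies 19 mm behind it (robot.grip_depth is the distance from the TCP to the grasp point, in m); z points along the fingers, y is the line along which they close (so a half turn about z gives the same grasp; the last joint's range is limited). The gripper opens to 85 mm and grips with 20 to 120 N. Pads are 22 mm wide; open, the fingers measure 114 mm over their backs; the gripper's body (76 mm by 85 mm) begins 54 mm behind the grasp point. The pads swing forward as they close: fully open they stand 13 mm farther back than shut.
Start: joints at [-0.023, 0.332, -0.065, 1.46, 0.022, 1.35, -0.088], TCP at [0.625, 0, 0.208] pointing down, gripper open.
Joint ranges: [-2.6, 2.6], [-0.5, 2.12], [-1.47, 1.34], [0.16, 2.42], [-1.27, 4.41], [0.06, 2.06], [-2.6, 2.6]. Speed limits (rad/s): [2.22, 2.22, 2.79, 2.79, 3.14, 3.14, 3.14].

### API

Orientations are given as a unit quaternion [w, x, y, z].
In Python, from cell import robot, vision gives the robot as it stands. The module is installed in compiled form; this text tells all that it offers.
- The arm moves only by the shell command python3 -m creep 'ROWS'. ROWS is JSON, one flat list of numbers, 7 for each row, row after row: the shift along the tool's x, y, z each as a share of 200 mm, from -1 to 1, then the turn, a rotation vector about the tool's x, y, z each as a share of pi/2 rad, from -1 to 1, then the finger opening in mm, from 0 to 85.4. In form: [dx, dy, dz, rx, ry, rz, jaw, dx, dy, dz, rx, ry, rz, jaw, ...]. A call has 1 to 12 rows; each row shifts and turns the commanded pose from where the row before left it, along the tool's axes as they then stand; what a row does not reach is not made up. A row lasts 1/10 s, in which the tool goes at most 50 mm and 8.59 degrees, less where a joint would pass 70% of its speed; a pose out of reach is approached as far as the arm can. A call with a number of a shift or a turn outside -1 to 1 is refused whole. A call with a gripper value outside its range is refused whole. The fingers move at their own pace and stop on an object; the grip force is fixed at half the most. Time passes only in rows, so rows that do not move let the fingers close. It gives the time, the measured TCP pose, the force, the opening and the grip force at its end, in the units of the state.
- robot.observe(): the state, without advancing time (a new reading comes with each control period).
- vision.get_image(name): name is "scene" or "side" or "wrist"; returns (picture, depth): 400x640x3 uint8, blue, green, red; 400x640 float32, m along the optical axis (not along the pixel's ray), 0 where there is no reading.
- vision.camera_model(name): a dict with "camera_matrix" (3x3 intrinsics, pixels), "k1" (the pictures are not rectified: a ray, as slopes to the right and down, at radius r is drawn at 1 + k1 r^2 times it, then the intrinsics apply), "cam_to_world" (4x4, takes a point from camera to world coordinates); the wrist camera has in their place "hand_eye" (4x4, takes a point from camera to tool coordinates, whose origin is the TCP and whose axes are the flange's). Camera axes: x right, y down, z forward; pixel columns grow to the right and rows downward; lengths in m; the calibration is good to about 2 mm. A picture is of the moment at which its call begins: read the wrist's pose just before it. camera_model takes no time and is no camera call.
- robot.hand_in(): hands the job in; it is judged then, once.
The state is a dict: "time": time; "joints": joint angles; "dq": joint speeds; "joint_efforts": joint torques, N m; "tool_pos": TCP position; "tool_rot": TCP orientation; "wrist_force": force on the tool from outside, world axes, zero at the start; "wrist_torque": the same for the moment, N m; "opening": finger opening in m; "finger_force": force on a finger pad.
Only numpy, scipy, OpenCV 4.12 (cv2) and the standard library are available. Lean on these libraries where they do the work, as an engineer would, in place of code of your own. Each camera call takes 0.05 s, during which the arm holds its last target. There are 200 camera calls.

## Working session

There is one attempt and no reset: what is moved stays moved. The work goes in short steps, Python scripts to look and compute and a shell command to move; the robot and the scene stay as the last step left them, time stands still between calls to the robot, and variables do not carry over. Pictures are saved under pics/ and viewed, at most 14 in all, crops included, and the job is handed in when it is done.

```bash
mkdir -p pics; cat > h.py <<'E'
import numpy as np, cv2
from cell import robot, vision
from scipy.spatial.transform import Rotation as R
def tool():
    s=robot.observe(); q=s["tool_rot"]; T=np.eye(4)
    T[:3,:3]=R.from_quat([q[1],q[2],q[3],q[0]]).as_matrix(); T[:3,3]=s["tool_pos"]; return T
def grab(name,save=None):
    T=tool(); im,d=vision.get_image(name); m=vision.camera_model(name)
    C=m["cam_to_world"] if name!="wrist" else T@np.array(m["hand_eye"])
    if save: cv2.imwrite("pics/"+save,im)
    return im,d,np.array(m["camera_matrix"]),m["k1"],np.array(C)
def rays(px,K,k1):
    px=np.asarray(px,float).reshape(-1,1,2)
    return cv2.undistortPoints(px,K,np.array([k1,0,0,0.]),None,None).reshape(-1,2)
def cloud(g):
    im,d,K,k1,C=g; h,w=d.shape
    u,v=np.meshgrid(np.arange(w),np.arange(h))
    n=rays(np.stack([u.ravel(),v.ravel()],1),K,k1).reshape(h,w,2)
    P=np.dstack([n*d[...,None],d]); return P@C[:3,:3].T+C[:3,3]
def onplane(px,z,g):
    im,d,K,k1,C=g; n=rays(px,K,k1); D=np.c_[n,np.ones(len(n))]@C[:3,:3].T; o=C[:3,3]
    return o+D*((z-o[2])/D[:,2])[:,None]
def proj(P,g):
    im,d,K,k1,C=g; Q=(np.asarray(P)-C[:3,3])@C[:3,:3]; n=Q[:,:2]/Q[:,2:]; r=(n**2).sum(1,keepdims=True)
    n=n*(1+k1*r); return n@K[:2,:2].T+K[:2,2]
E
python3 - <<'E'
from h import *
for n in("scene","side"):
    g=grab(n,n+"0.png"); np.savez("/tmp/"+n,*g); print(n,g[2].tolist(),g[3],g[4].round(3).tolist())
print(robot.observe(), vision.camera_model("wrist")["hand_eye"])
E
```

```text
scene [[424.70227350438233, 0.0, 313.4679991905311], [0.0, 424.70227350438233, 198.238718761062], [0.0, 0.0, 1.0]] -0.019284106301246575 [[-0.556, 0.696, -0.454, 1.071], [0.831, 0.464, -0.306, 0.361], [-0.002, -0.548, -0.837, 1.133], [0.0, 0.0, 0.0, 1.0]]
side [[396.80671453686614, 0.0, 313.62413796517876], [0.0, 396.80671453686614, 189.05382355854707], [0.0, 0.0, 1.0]] -0.05321933424279914 [[0.996, -0.07, 0.048, 0.425], [-0.084, -0.762, 0.642, -0.813], [-0.008, -0.644, -0.765, 1.051], [0.0, 0.0, 0.0, 1.0]]
{'time': 0.1, 'joints': array([-0.02260789,  0.33280407, -0.06471217,  1.46083561,  0.02158992,
        1.34987156, -0.08848642]), 'dq': array([-0.00030807, -0.00089594, -0.00025245, -0.0023127 , -0.00074948,
        0.00120868, -0.00187813]), 'joint_efforts': array([ 9.25707973e-04, -6.26745987e+01,  4.87730233e-02, -3.92438293e+01,
        1.62844139e-02,  6.89412060e-03, -5.92459219e-05]), 'tool_pos': array([6.24654403e-01, 1.30014754e-05, 2.07508772e-01]), 'tool_rot': array([-4.18386464e-04,  7.07089139e-01,  7.07124158e-01, -4.46418174e-04]), 'wrist_force': array([0.38815165, 0.24004525, 0.15954158]), 'wrist_torque': array([ 0.01479416, -0.01651903,  0.00798379]), 'finger_force': 0.0, 'opening': 0.08545311074581655} [[ 3.66900698e-04 -9.51007056e-01 -3.09168957e-01  7.94958065e-02]
 [ 9.99999928e-01  3.19327656e-04  2.04476602e-04  5.17702060e-04]
 [-9.57324931e-05 -3.09169010e-01  9.51007105e-01 -1.65564764e-01]
 [ 0.00000000e+00  0.00000000e+00  0.00000000e+00  1.00000000e+00]]
```

View pics/scene0.png

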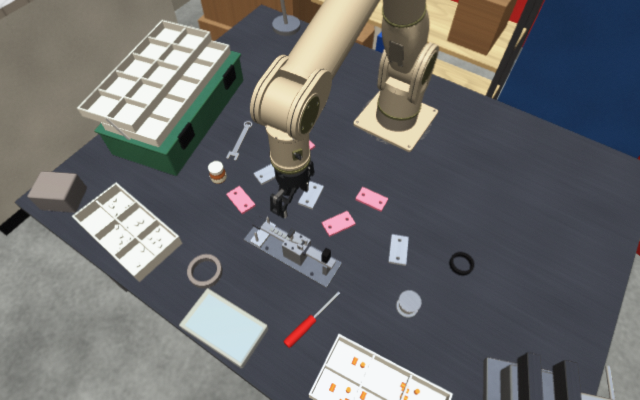

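View pics/side0.png

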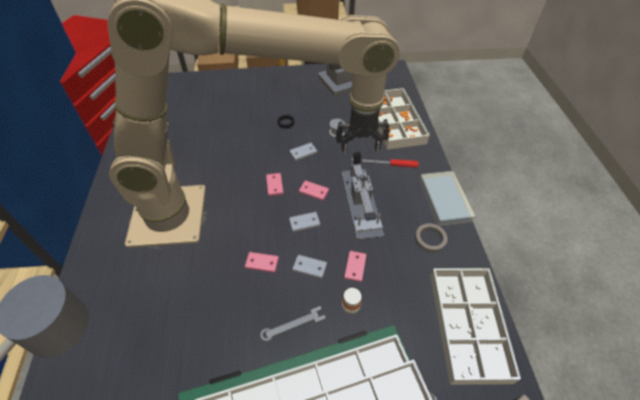

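Candidates for plates: side-view silver (303,151), (304,221), (310,266). Look-alikes are the pink ones at (275,184), (314,189), (262,261) and (355,265). The fixture is at (362,200), with its handle at (357,158).

```bash
python3 - <<'E'
from h import *
for n in("side","scene"):
    z=np.load("/tmp/%s.npz"%n); g=[z["arr_%d"%i] for i in range(5)]; g[3]=float(g[3])
    P=cloud(g); hsv=cv2.cvtColor(g[0],cv2.COLOR_BGR2HSV)
    ok=(g[1]>0)&(P[...,0]>.3)&(P[...,0]<.95)&(abs(P[...,1])<.5)
    m=(ok&(P[...,2]>.003)&(P[...,2]<.018)&(hsv[...,1]<70)&(hsv[...,2]>100)).astype(np.uint8)
    c,l,st,ce=cv2.connectedComponentsWithStats(m)
    for i in range(1,c):
        if st[i,4]<60: continue
        Q=P[l==i]; r=cv2.minAreaRect((Q[:,:2]*1000).astype(np.float32))
        print(n,ce[i].round(),st[i,4],np.round(r[0],1),np.round(r[1],1),round(r[2],1),np.median(Q[:,2]).round(4))
    t=ok&(P[...,2]>.1)&(P[...,2]<.125)&(hsv[...,2]<60)
    if n=="side": t[:,:330]=0; t[:150]=0;t[175:]=0
    print("handle",P[t].mean(0) if t.any() else 0,t.sum())
im=cv2.imread("pics/side0.png")
cv2.imwrite("pics/side0c.png",cv2.resize(im[130:290,230:430],None,fx=3.5,fy=3.5,interpolation=cv2.INTER_CUBIC))
E
```

```text
side [406. 144.] 116 [861.7 251.6] [159.9  21.1] 1.2 0.0108
side [303. 151.] 239 [467.5 252.4] [93.6 57.1] 22.1 0.0072
side [359. 214.] 650 [636.8  -3.7] [ 86.5 289. ] 5.1 0.0069
side [304. 221.] 354 [448.1 -69.3] [89.5 55.1] 10.3 0.0072
side [309. 266.] 475 [ 453.3 -229.4] [55.6 90.4] 68.4 0.0092
side [448. 277.] 99 [ 848.4 -312.9] [27.7 68.9] 80.4 0.0088
side [478. 289.] 140 [ 932.1 -348.4] [55.6 77.3] 56.4 0.0046
side [453. 296.] 158 [ 844.9 -358.9] [48.  63.5] 84.7 0.006
side [293. 323.] 423 [ 392.8 -402.3] [174.5  39.5] 17.3 0.0059
side [461. 319.] 226 [ 836.8 -441. ] [88.1 63.1] 84.8 0.0057
side [485. 320.] 350 [ 913.8 -448.9] [86.9 65.9] 84.9 0.0063
side [453. 325.] 93 [ 822.1 -442.9] [30.7 42.8] 54.6 0.0088
handle [0.63871514 0.10545038 0.11182993] 53
scene [239. 141.] 224 [ 396.5 -401. ] [178.8  35.7] 18.3 0.0073
scene [265. 174.] 253 [ 465.6 -235.7] [63.1 69.1] 65.5 0.0097
scene [311. 195.] 369 [450.  -67.7] [99.3 54.7] 8.9 0.0098
scene [136. 220.] 385 [ 828.9 -456.4] [77.4 71.7] 82.9 0.0058
scene [116. 238.] 412 [ 906.6 -462.1] [78.8 73.3] 86.4 0.0062
scene [156. 238.] 407 [ 838.7 -361.3] [73.9 70.2] 83.9 0.0065
scene [295. 259.] 1208 [646.2  -3.6] [ 92.5 291. ] 2.3 0.0084
scene [398. 250.] 491 [467.5 255.2] [98.4 52.8] 23.7 0.0098
scene [135. 257.] 438 [ 915.8 -367.3] [72.5 71.1] 83.4 0.0057
scene [161. 259.] 137 [ 877.7 -300. ] [  7.3 144.3] 85.0 0.0107
scene [327. 304.] 69 [728.8 170.5] [ 8.7 96.9] 79.2 0.0149
scene [405. 311.] 111 [620.6 357.2] [35.9 61.3] 7.5 0.0068
scene [349. 360.] 849 [816.9 298.3] [68.2 95.5] 5.7 0.0057
scene [385. 379.] 865 [807.4 397.8] [68.9 95.4] 5.9 0.0054
scene [334. 386.] 757 [896.  306.5] [70.7 95.4] 5.6 0.0053
scene [417. 390.] 259 [791.2 475.8] [49.2 49.5] 3.9 0.0052
scene [368. 395.] 136 [857.8 379.6] [26.  64.1] 31.3 0.0056
handle [ 0.58990811 -0.28075087  0.11311843] 230
```

View pics/side0c.png

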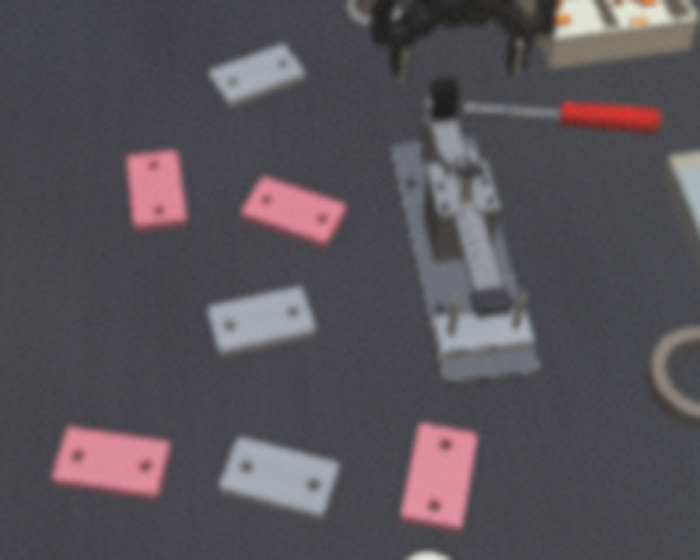

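```bash
python3 -m creep '[0,0,-0.25,0,0,0,85,0,0,-0.25,0,0,0,85,0,0,-0.1,0,0,0,85,0,0,0,0,0,0,85]'; python3 - <<'E'
from h import *
g=grab("wrist","w1.png"); np.savez("/tmp/w1",*g); print(g[2].tolist(),tool().round(4).tolist())
P=cloud(g); z=P[...,2]; hsv=cv2.cvtColor(g[0],cv2.COLOR_BGR2HSV)
m=(z>.004)&(z<.012)&(hsv[...,1]<70)&(P[...,0]>.55)&(P[...,0]<.75)&(abs(P[...,1])<.2)
Q=P[m]; r=cv2.minAreaRect((Q[:,:2]*1000).astype(np.float32)); print(r)
E
```

```text
time: 0.5
tool_pos: [0.6261, 0.0001, 0.3319]
tool_rot: [0.002, 0.707, 0.707, 0.002]
wrist_force: [0.1, -0.5, 0.6]
opening: 0.0847
finger_force: 0.0
[[278.83645643275946, 0.0, 321.6272758012218], [0.0, 278.83645643275946, 200.33334148811412], [0.0, 0.0, 1.0]] [[0.0, 1.0, 0.0022, 0.6255], [1.0, -0.0, 0.0001, 0.0], [0.0001, 0.0022, -1.0, 0.3293], [0.0, 0.0, 0.0, 1.0]]
((645.2913208007812, -14.046096801757812), (385.3856506347656, 134.48614501953125), 81.99284362792969)
```

View pics/w1.png

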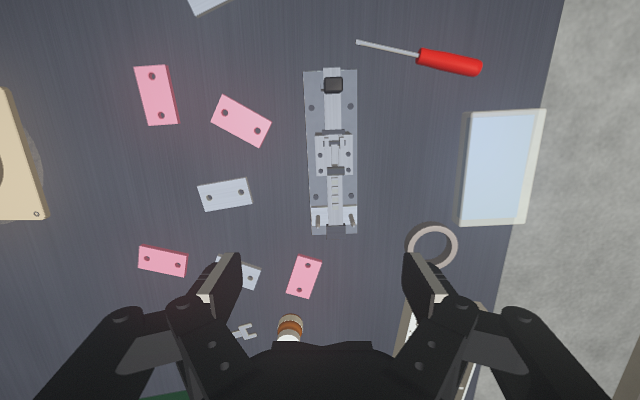

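```bash
python3 - <<'E'
from h import *
z=np.load("/tmp/w1.npz"); g=[z["arr_%d"%i] for i in range(5)]; g[3]=float(g[3])
c=onplane([[303,72],[356,69],[357,233],[312,234]],.008,g); print(c.round(4)); print(c.mean(0))
P=cloud(g); zz=P[...,2]
reg=(P[...,0]>.57)&(P[...,0]<.72)&(abs(P[...,1])<.17)
for lo,hi in((.005,.012),(.017,.024),(.062,.08),(.1,.125)):
    m=reg&(zz>lo)&(zz<hi); Q=P[m]; r=cv2.minAreaRect((Q[:,:2]*1000).astype(np.float32)); print(lo,m.sum(),[np.round(a,1) for a in r],Q.mean(0).round(4))
im=g[0][55:245,270:390]
cv2.imwrite("pics/w1c.png",cv2.resize(cv2.rotate(im,cv2.ROTATE_90_CLOCKWISE),None,fx=4.2,fy=4.2,interpolation=cv2.INTER_CUBIC))
E
```

```text
[[ 0.5987  0.1371  0.008 ]
 [ 0.6836  0.1416  0.008 ]
 [ 0.6966 -0.1454  0.008 ]
 [ 0.6102 -0.1473  0.008 ]]
[ 0.64723392 -0.00350689  0.008     ]
0.005 3791 [array([646.1,  -3.7]), array([ 86.6, 288. ]), np.float64(2.2)] [0.6421 0.0294 0.0081]
0.017 485 [array([646.1,  -0.8]), array([ 82.8, 245.7]), np.float64(2.4)] [ 0.6486 -0.1023  0.0201]
0.062 2464 [array([651.7,   5.1]), array([259.1,  67.5]), np.float64(89.6)] [0.6463 0.0036 0.0752]
0.1 504 [array([644.2,  56.2]), array([ 26.7, 125.1]), np.float64(1.4)] [0.6438 0.0684 0.1179]
```

View pics/w1c.png

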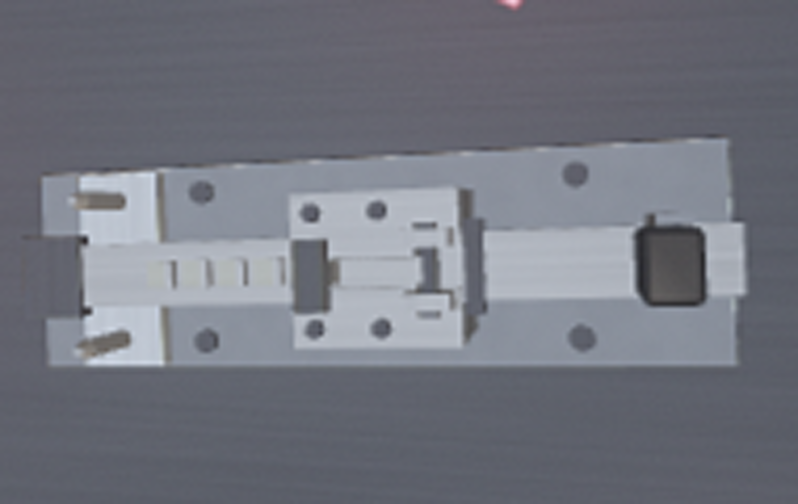

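```bash
python3 - <<'E'
from h import *
z=np.load("/tmp/w1.npz"); g=[z["arr_%d"%i] for i in range(5)]; g[3]=float(g[3])
P=cloud(g); zz=P[...,2]
reg=(P[...,0]>.57)&(P[...,0]<.72)&(abs(P[...,1])<.17)
def rect(m,t):
    Q=P[m]; r=cv2.minAreaRect((Q[:,:2]*1000).astype(np.float32)); print(t,m.sum(),[np.round(a,1) for a in r],Q.mean(0).round(4))
rect(reg&(zz>.112)&(zz<.13)&(P[...,1]>.07),"handle")
rect(reg&(zz>.105)&(zz<.13)&(P[...,1]<.07),"lug/pawl")
rect(reg&(zz>.017)&(zz<.024)&(P[...,1]<-.08),"nest")
rect(reg&(zz>.077)&(zz<.084)&(P[...,1]<.07),"guide")
# pins: rows 210-230
for b in((0.6,.635),(.66,.71)):
    m=reg&(zz>.03)&(zz<.075)&(P[...,1]<-.09)&(P[...,0]>b[0])&(P[...,0]<b[1]); print(m.sum(),P[m].round(3)[:8].tolist())
# red-free check of pin bases/tips from crop pixels
def cr(x,y): return [270+ y/4.2, 55+190-1-x/4.2+0] if 0 else [270+y/4.2, 244-x/4.2]
print("tips",onplane([cr(75,200),cr(85,350)],.07,g).round(4).tolist())
print("bases",onplane([cr(122,201),cr(126,340)],.02,g).round(4).tolist())
print("nestcorners",onplane([cr(80,177),cr(158,173),cr(163,365),cr(86,366)],.02,g).round(4).tolist())
E
```

```text
handle 288 [array([642.3, 109.8]), array([22.8, 17.6]), np.float64(0.5)] [0.6421 0.11   0.1195]
lug/pawl 152 [array([ 6.469e+02, -4.000e-01]), array([23.5, 11.7]), np.float64(1.9)] [6.466e-01 3.000e-04 1.228e-01]
nest 484 [array([ 650.4, -105.3]), array([82.8, 36.5]), np.float64(2.2)] [ 0.6487 -0.1028  0.0201]
guide 1176 [array([647.6, -35.7]), array([ 55.6, 176.6]), np.float64(1.9)] [ 0.6465 -0.0062  0.0798]
46 [[0.62, -0.103, 0.032], [0.622, -0.103, 0.032], [0.618, -0.103, 0.036], [0.62, -0.103, 0.037], [0.622, -0.103, 0.036], [0.624, -0.104, 0.034], [0.619, -0.104, 0.039], [0.62, -0.103, 0.041]]
60 [[0.679, -0.101, 0.032], [0.681, -0.1, 0.035], [0.683, -0.1, 0.034], [0.677, -0.103, 0.033], [0.679, -0.101, 0.037], [0.68, -0.1, 0.039], [0.682, -0.101, 0.038], [0.677, -0.103, 0.038]]
tips [[0.6216, -0.1043, 0.07], [0.6808, -0.1002, 0.07]]
bases [[0.6217, -0.1036, 0.02], [0.6822, -0.1019, 0.02]]
nestcorners [[0.611, -0.1234, 0.02], [0.6096, -0.087, 0.02], [0.6925, -0.0848, 0.02], [0.6943, -0.1207, 0.02]]
```

```bash
cat >> h.py <<'E'
YAW=0.040; NEST=np.array([.6508,-.1038]); FX=np.array([np.cos(YAW),np.sin(YAW)]); FY=np.array([-np.sin(YAW),np.cos(YAW)])
ORG=NEST+.14*FY
def infix(p): d=np.asarray(p)[:2]-ORG; return np.array([d@FX,d@FY])
def world(x,y): return ORG+x*FX+y*FY
def go(xy,z,yaw):
    "print shares to reach world xy, z with tool y axis at yaw from world x, tool down"
    T=tool(); t=np.array([xy[0],xy[1],z]); c,s=np.cos(yaw),np.sin(yaw)
    G=np.array([[-s,c,0],[c,s,0],[0,0,-1]]).T
    cand=[G,G@np.diag([-1,-1,1])]
    rv=min([(R.from_matrix(T[:3,:3].T@A)).as_rotvec() for A in cand],key=np.linalg.norm)
    d=T[:3,:3].T@(t-T[:3,3])
    print("tcp",T[:3,3].round(4),"fix",infix(T[:3,3]).round(4)); print("shift mm",(d*1000).round(1),"share",(d/.2).round(3),"turn deg",np.degrees(rv).round(2),"share",(rv/(np.pi/2)).round(4))
E
python3 -c "
from h import *
go(world(0,-.060),.16,YAW)"
```

```text
tcp [0.6255 0.     0.3293] fix [-0.0212 -0.0352]
shift mm [-23.9  21.8 169.3] share [-0.12   0.109  0.847] turn deg [ 0.12 -0.01 -2.29] share [ 0.0014 -0.0001 -0.0255]
```

```bash
python3 -m creep '[-0.12,0.11,0.15,0,0,0,0,0,0,0.23,0.0014,0,-0.0255,0,0,0,0.23,0,0,0,0,0,0,0.2,0,0,0,0,0,0,0.04,0,0,0,0,0,0,0,0,0,0,0]'; python3 -c "
from h import *
go(world(0,-.060),.113,YAW)"
```

```text
time: 1.15
tool_pos: [0.6456, -0.024, 0.1565]
tool_rot: [-0.002, 0.693, 0.721, -0.002]
wrist_force: [1.1, -0.1, 1.3]
opening: 0.0002
finger_force: 0.0
tcp [ 0.6456 -0.024   0.1565] fix [-0.002  -0.0601]
shift mm [ 0.1  2.3 43.5] share [0.    0.011 0.217] turn deg [-0.35 -0.01  0.  ] share [-0.0039 -0.0001  0.    ]
```

Descend, then push +y while rising along the arc.

```bash
python3 -m creep '[0,0.01,0.2,0,0,0,0,0,0,0.015,0,0,0,0,0,0,0,0,0,0,0,0.03,0,0,0,0,0,0,0.03,0,-0.01,0,0,0,0,0.03,0,-0.01,0,0,0,0,0.04,0,-0.015,0,0,0,0,0.05,0,-0.01,0,0,0,0,0,0,0,0,0,0,0]'; python3 -c "
from h import *
go(world(0,.012),.124,YAW)"
```

```text
time: 2.05
tool_pos: [0.6475, 0.0148, 0.1249]
tool_rot: [-0.001, 0.692, 0.722, -0.0]
wrist_force: [0.1, -0.3, -0.5]
opening: 0.0004
finger_force: 0.0
tcp [0.6475 0.0148 0.1249] fix [ 0.0014 -0.0214]
shift mm [33.4 -1.3  0.9] share [ 0.167 -0.007  0.005] turn deg [-0.07 -0.07  0.16] share [-0.0008 -0.0008  0.0018]
```

```bash
python3 -m creep '[0.05,0,0.01,0,0,0,0,0.05,0,0,0,0,0,0,0.05,0,0,0,0,0,0,0.04,0,0,0,0,0,0,0,0,0,0,0,0,0,0,0,-0.1,0,0,0,0,-0.1,0,-0.24,0,0,0,0,-0.15,0,-0.24,0,0,0,0,0,0,-0.1,0,0,0,0,0,0,0,0,0,0,0]'; python3 - <<'E'
from h import *
g=grab("wrist","w2.png"); P=cloud(g); zz=P[...,2]
f=(P[...,:2]-ORG); fx=f@FX; fy=f@FY
for n,m in(("pawl/lug",(zz>.103)&(abs(fx)<.02)&(abs(fy)<.06)&(zz<.15)),("handle",(zz>.112)&(zz<.13)&(abs(fx)<.02)&(fy>.055)&(fy<.2))):
    print(n,m.sum(),np.median(fx[m]),fy[m].min(),fy[m].max(),np.median(fy[m]),zz[m].max())
go(world(0,0),.2,YAW)
x,y=proj(np.array([[*world(0,0),.09]]),g)[0].astype(int); print(x,y)
E
```

```text
time: 3.05
tool_pos: [0.6495, 0.0029, 0.255]
tool_rot: [0.002, 0.694, 0.72, 0.001]
wrist_force: [-0.5, 0.8, 0.4]
opening: 0.0
finger_force: 0.0
pawl/lug 235 5.854065906391366e-05 -0.041523565930860366 -0.03030355317068004 -0.03493951254985906 0.1252171372360269
handle 459 0.0005792953955701837 0.06519751314535976 0.08252606672784193 0.07407457581951771 0.12226428989030103
tcp [0.6486 0.0038 0.2524] fix [ 0.0021 -0.0324]
shift mm [32.4 -2.2 52.4] share [ 0.162 -0.011  0.262] turn deg [ 0.05 -0.   -0.05] share [ 0.0005 -0.     -0.0006]
317 150
```

The lug fell back (still at y −35 mm, pawl down), so the push did not carry it over. I'll pinch it by its ends instead.

```bash
python3 -m creep '[-0.014,-0.011,0.2,0,0,0,45,0,0,0.2,0,0,0,45,0,0,0.15,0,0,0,45,0,0,0.1,0,0,0,45,0,0,0.07,0,0,0,45,0,0,0,0,0,0,45,0,0,0,0,0,0,15,0,0,0,0,0,0,15,0,0,0,0,0,0,15,0,0,0,0,0,0,15]'; python3 -c "
from h import *
go(world(0,-.0353),.108,YAW)"
```

```text
time: 4.1
tool_pos: [0.6459, 0.0015, 0.1076]
tool_rot: [-0.0, 0.693, 0.721, -0.0]
wrist_force: [-0.1, -0.3, -0.5]
opening: 0.0148
finger_force: 0.0
tcp [0.6459 0.0015 0.1076] fix [-0.0007 -0.0346]
shift mm [-0.7  0.7 -0.4] share [-0.003  0.003 -0.002] turn deg [-0.05 -0.    0.  ] share [-0.0005 -0.      0.    ]
```

```bash
python3 - <<'E'
from h import *
g=grab("wrist","w3.png")
cv2.imwrite("pics/w3c.png",cv2.resize(g[0][120:400,170:470],None,fx=2,fy=2,interpolation=cv2.INTER_CUBIC))
E
```

```text
(no output)
```

View pics/w3c.png

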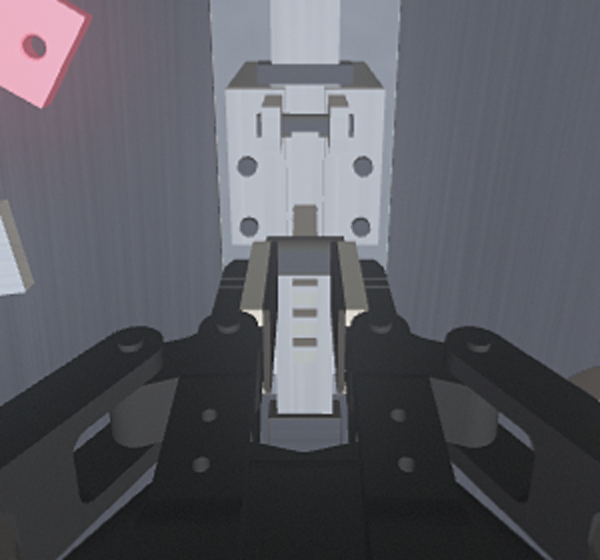

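```bash
python3 -m creep '[0,0,0,0,0,0,5,0,0,0,0,0,0,5,0,0,0,0,0,0,5,0,0,0,0,0,0,5]'; python3 - <<'E'
from h import *
print(robot.observe()["opening"])
g=grab("wrist"); P=cloud(g); zz=P[...,2]
f=(P[...,:2]-ORG); fx=f@FX; fy=f@FY
for r in range(236,270,4):
    print(r,[(int(1000*fx[r,c]),int(1000*fy[r,c]),int(1000*zz[r,c])) for c in range(296,352,5)])
E
```

```text
time: 4.55
tool_pos: [0.6455, 0.0014, 0.1068]
tool_rot: [-0.001, 0.693, 0.721, -0.001]
wrist_force: [0.1, -0.9, -0.5]
opening: 0.0051
finger_force: 0.0
0.0051288083822842515
236 [(-19, -44, 83), (-16, -46, 79), (-12, -46, 79), (-8, -45, 80), (-5, -49, 73), (0, -32, 108), (2, -32, 107), (6, -48, 74), (10, -46, 79), (14, -46, 79), (17, -45, 80), (21, -44, 82)]
240 [(-20, -49, 79), (-16, -49, 80), (-10, -30, 118), (-6, -30, 119), (-3, -31, 117), (0, -30, 118), (2, -30, 119), (5, -30, 118), (8, -29, 119), (11, -30, 117), (17, -49, 79), (21, -49, 80)]
244 [(-27, -89, 8), (-22, -88, 8), (-8, -23, 137), (-6, -23, 137), (-3, -23, 137), (0, -31, 122), (1, -26, 131), (4, -23, 137), (7, -23, 138), (11, -31, 121), (24, -88, 9), (30, -89, 7)]
248 [(-27, -94, 7), (-22, -93, 8), (-8, -23, 142), (-5, -23, 142), (-3, -23, 142), (0, -33, 122), (1, -28, 132), (4, -22, 143), (6, -23, 142), (11, -33, 122), (24, -93, 8), (30, -94, 7)]
252 [(-14, -26, 140), (-11, -27, 138), (-8, -23, 146), (-5, -23, 146), (-3, -23, 145), (0, -36, 123), (0, 44, 272), (4, -23, 146), (6, -23, 147), (9, -27, 138), (12, -27, 139), (30, -98, 7)]
256 [(-13, -26, 144), (-11, -27, 143), (-8, -23, 151), (-5, -23, 150), (-3, -23, 150), (0, -38, 123), (1, -32, 134), (4, -23, 150), (6, -23, 150), (9, -27, 143), (12, -27, 143), (14, -27, 143)]
260 [(-13, -27, 147), (-10, -27, 147), (-8, -24, 152), (-5, -23, 155), (-3, -23, 155), (-1, -68, 76), (1, -34, 134), (4, -23, 154), (6, -23, 154), (9, -27, 148), (11, -27, 148), (14, -27, 147)]
264 [(-13, -27, 151), (-10, -27, 152), (-7, -23, 158), (-5, -22, 159), (-3, -22, 158), (-1, -70, 79), (1, -35, 137), (3, -23, 157), (6, -23, 158), (8, -23, 157), (11, -27, 150), (14, -28, 150)]
268 [(-12, -27, 155), (-10, -26, 155), (-7, -23, 161), (-5, -23, 161), (-2, -23, 161), (-1, -74, 79), (1, -38, 137), (3, -23, 161), (6, -22, 162), (8, -23, 161), (11, -27, 155), (13, -27, 155)]
```

```bash
python3 -m creep '[0,0,-0.2,0,0,0,5,0,0,-0.2,0,0,0,45,0,0,0,0,0,0,45,0,0,0,0,0,0,45,0,0,0,0,0,0,45]'; python3 - <<'E'
from h import *
print(robot.grip_depth, tool()[:3,3],robot.observe()["opening"])
g=grab("wrist"); P=cloud(g); T=tool()
L=(P-T[:3,3])@T[:3,:3]
m=(g[1]>0)&(L[...,2]>-.09)&(L[...,2]<.03)&(abs(L[...,0])<.03)&(abs(L[...,1])<.06)&(P[...,2]>.13)
Q=L[m]; print(m.sum(),np.percentile(Q[:,2],[50,90,99,100]).round(4))
for lo,hi in((-.06,0),(0,.06)):
    S=Q[(Q[:,1]>lo)&(Q[:,1]<hi)]; S=S[S[:,2]>S[:,2].max()-.012]; print(S.min(0).round(4),S.max(0).round(4))
E
```

```text
time: 5.1
tool_pos: [0.645, 0.0014, 0.1856]
tool_rot: [-0.001, 0.693, 0.721, -0.001]
wrist_force: [1.0, -1.2, -0.9]
opening: 0.0447
finger_force: 0.0
0.0187 [0.64503728 0.00142179 0.18555544] 0.044734601547162474
12873 [-0.0792 -0.048  -0.0308 -0.0255]
[-0.0104 -0.035  -0.0375] [ 0.0119 -0.0216 -0.0255]
[-0.0108  0.0229 -0.0375] [ 0.0122  0.0362 -0.0256]
```

```bash
python3 -m creep '[-0.003,0.007,0.2,0,0,0,45,0,0,0.2,0,0,0,45,0,0,0.1,0,0,0,45,0,0,0,0,0,0,45,0,0,0,0,0,0,15,0,0,0,0,0,0,15,0,0,0,0,0,0,15,0,0,0,0,0,0,15]'; python3 -c "
from h import *
go(world(0,-.0353),.085,YAW)"
```

```text
time: 5.95
tool_pos: [0.6465, 0.0008, 0.0882]
tool_rot: [-0.001, 0.693, 0.721, -0.001]
wrist_force: [-5.1, 0.3, 0.2]
opening: 0.0216
finger_force: 58.8
tcp [0.6465 0.0008 0.0882] fix [-0.0001 -0.0353]
shift mm [-0.   0.1  3.2] share [-0.     0.001  0.016] turn deg [-0.15 -0.   -0.01] share [-0.0016 -0.     -0.0001]
```

Gripped. This also shows that the finger tips sit about 23 mm behind the reported TCP. Now the arc.

```bash
python3 -m creep '[0.017,0,-0.019,0,0,0,15,0.018,0,-0.019,0,0,0,15,0.024,0,-0.016,0,0,0,15,0.024,0,-0.015,0,0,0,15,0.055,0,-0.017,0,0,0,15,0.057,0,-0.002,0,0,0,15,0.056,0,0.012,0,0,0,15,0.051,0,0.026,0,0,0,15,0.015,0,0.012,0,0,0,15,0,0,0,0,0,0,15]'; python3 -c "
from h import *
go(world(0,.028),.098,YAW)"
```

```text
time: 6.95
tool_pos: [0.6441, 0.0675, 0.0963]
tool_rot: [-0.001, 0.692, 0.722, 0.0]
wrist_force: [-10.2, -0.9, 4.5]
opening: 0.0201
finger_force: 41.9
tcp [0.6441 0.0675 0.0963] fix [0.0001 0.0314]
shift mm [-3.4 -0.1 -1.7] share [-0.017 -0.001 -0.009] turn deg [-0.09 -0.12  0.13] share [-0.001  -0.0013  0.0014]
```

Release, rise and check.

```bash
python3 -m creep '[0,0,0,0,0,0,50,0,0,0,0,0,0,50,0,0,0,0,0,0,50,0,0,-0.15,0,0,0,85,0,0,-0.2,0,0,0,85,0,0,-0.1,0,0,0,85,0,0,0,0,0,0,85]'; python3 - <<'E'
from h import *
g=grab("wrist"); P=cloud(g); zz=P[...,2]
f=(P[...,:2]-ORG); fx=f@FX; fy=f@FY
for n,m in(("pawl/lug",(zz>.103)&(abs(fx)<.02)&(abs(fy)<.06)&(zz<.14)),("handle",(zz>.112)&(zz<.13)&(abs(fx)<.02)&(fy>.055)&(fy<.2))):
    print(n,m.sum(),np.median(fx[m]),fy[m].min(),fy[m].max(),np.median(fy[m]),zz[m].max())
go(world(0,.075),.104,YAW)
E
```

```text
time: 7.65
tool_pos: [0.6469, 0.065, 0.1891]
tool_rot: [0.001, 0.693, 0.721, 0.002]
wrist_force: [-0.3, -1.5, 0.0]
opening: 0.0848
finger_force: 0.0
pawl/lug 702 0.000408463753135025 -0.026383677104927342 0.02242205700520825 0.012960230362392421 0.1393903506998343
handle 599 -8.949883609566359e-05 0.06561946634907796 0.08357234488484684 0.07530430530525947 0.12198307031326705
tcp [0.6458 0.0648 0.1866] fix [0.0018 0.0286]
shift mm [46.3 -2.  82.6] share [ 0.232 -0.01   0.413] turn deg [ 0.13 -0.04  0.01] share [ 0.0014 -0.0005  0.0001]
```

```bash
python3 - <<'E'
from h import *
g=grab("wrist")
cv2.imwrite("pics/w4.png",cv2.resize(g[0][60:400,180:460],None,fx=1.7,fy=1.7))
E
```

```text
(no output)
```

View pics/w4.png

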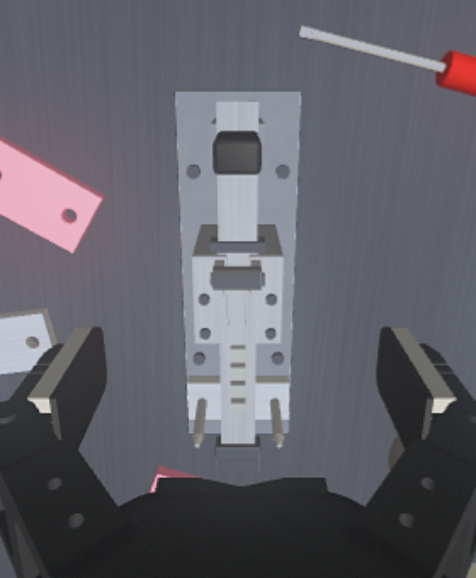

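```bash
python3 -m creep '[0,0,0,0,0,0,85,0,0,0,0,0,0,85]'; python3 - <<'E'
from h import *
g=grab("wrist"); P=cloud(g); zz=P[...,2]
f=(P[...,:2]-ORG); fx=f@FX; fy=f@FY
m=(zz>.103)&(abs(fx)<.014)&(abs(fy)<.06)&(zz<.15)
for k in range(-40,60,4):
    s=m&(fy*1000>=k)&(fy*1000<k+4)
    if s.any(): print(k,s.sum(),zz[s].min().round(3),zz[s].max().round(3))
E
```

```text
time: 7.95
tool_pos: [0.644, 0.0642, 0.1831]
tool_rot: [-0.001, 0.693, 0.721, -0.001]
wrist_force: [0.5, -0.4, 0.0]
opening: 0.0851
finger_force: 0.0
-28 21 0.124 0.126
-24 38 0.124 0.127
-20 30 0.126 0.128
-16 33 0.125 0.13
-12 37 0.126 0.131
-8 34 0.129 0.132
-4 36 0.13 0.132
0 40 0.131 0.134
4 35 0.132 0.134
8 51 0.132 0.137
12 99 0.136 0.139
16 160 0.134 0.139
20 123 0.132 0.138
```

The pawl stands at about 1.3 rad (lug at y 17 mm, z 133 mm), so it slipped in the grip. I'll regrip deeper and take it further over.

```bash
python3 -m creep '[-0.057,0.005,0.1,0,0,0,45,0,0,0,0,0,0,45,0,0,0,0,0,0,45,0,0,0.2,0,0,0,45,0,0,0.12,0,0,0,45,0,0,0,0,0,0,45,0,0,0,0,0,0,15,0,0,0,0,0,0,15,0,0,0,0,0,0,15,0,0,0,0,0,0,15]'; python3 -c "
from h import *
go(world(0,.034),.082,YAW)"
```

```text
time: 9.0
tool_pos: [0.6445, 0.0539, 0.1024]
tool_rot: [-0.002, 0.693, 0.721, -0.001]
wrist_force: [-11.9, 0.8, 5.4]
opening: 0.0212
finger_force: 58.9
tcp [0.6445 0.0539 0.1024] fix [-0.      0.0179]
shift mm [16.1  0.1 20.4] share [0.081 0.001 0.102] turn deg [-0.25 -0.06  0.05] share [-0.0028 -0.0006  0.0005]
```

```bash
python3 -m creep '[0.02,0,0.01,0,0,0,15,0.02,0,0.014,0,0,0,15,0.016,0,0.014,0,0,0,15,0.014,0,0.014,0,0,0,15,0.01,0,0.012,0,0,0,15,0.005,0,0.006,0,0,0,15,0,0,0,0,0,0,15]'; python3 - <<'E'
from h import *
go(world(0,.034),.082,YAW)
g=grab("wrist"); cv2.imwrite("pics/w5.png",cv2.resize(g[0][60:400,180:460],None,fx=1.7,fy=1.7))
E
```

```text
time: 9.7
tool_pos: [0.6438, 0.0721, 0.0894]
tool_rot: [-0.002, 0.692, 0.722, -0.001]
wrist_force: [-15.7, 2.6, 13.4]
opening: 0.0219
finger_force: 62.7
tcp [0.6438 0.0721 0.0894] fix [0.0001 0.036 ]
shift mm [-2.  -0.1  7.4] share [-0.01  -0.     0.037] turn deg [-0.21 -0.1   0.11] share [-0.0024 -0.0011  0.0012]
```

View pics/w5.png

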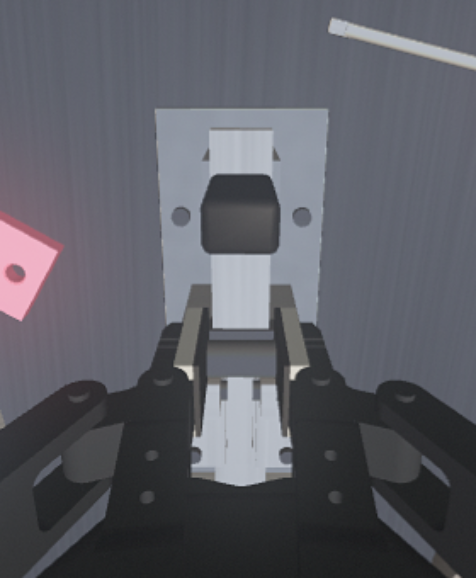

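The lug is still between the pads at (240,358), past the guide's +y end. Release and check.

```bash
python3 -m creep '[0,0,0,0,0,0,45,0,0,0,0,0,0,45,0,0,0,0,0,0,45,0,0,-0.2,0,0,0,45,0,0,-0.2,0,0,0,45,0,0,-0.1,0,0,0,85,0,0,0,0,0,0,85]'; python3 - <<'E'
from h import *
g=grab("wrist"); P=cloud(g); zz=P[...,2]
f=(P[...,:2]-ORG); fx=f@FX; fy=f@FY
m=(zz>.1)&(abs(fx)<.014)&(abs(fy)<.15)&(zz<.16)
for k in range(-40,120,4):
    s=m&(fy*1000>=k)&(fy*1000<k+4)
    if s.any(): print(k,s.sum(),zz[s].max().round(3),end='; ')
go(world(0,.075),.082,YAW)
E
```

```text
time: 10.45
tool_pos: [0.6475, 0.0701, 0.191]
tool_rot: [0.001, 0.693, 0.721, 0.002]
wrist_force: [-0.6, -1.5, 0.2]
opening: 0.0727
finger_force: 0.0
-12 3 0.101; -8 18 0.101; -4 52 0.134; 0 69 0.133; 4 66 0.132; 8 45 0.13; 12 43 0.13; 16 45 0.128; 20 44 0.126; 24 43 0.124; 28 72 0.123; 32 96 0.122; 36 135 0.122; 40 101 0.12; 64 50 0.121; 68 138 0.121; 72 129 0.121; 76 124 0.121; 80 179 0.121; tcp [0.6465 0.0699 0.1885] fix [0.0026 0.0338]
shift mm [ 41.2  -2.8 106.5] share [ 0.206 -0.014  0.532] turn deg [ 0.1  -0.02 -0.01] share [ 0.0011 -0.0003 -0.0002]
```

Pawl is at its stop (lug y 37 mm, z 116 mm) and the bar is home. Now grip the handle.

```bash
python3 -m creep '[0.2,-0.014,0,0,0,0,50,0.006,0,0,0,0,0,50,0,0,0.2,0,0,0,50,0,0,0.2,0,0,0,50,0,0,0.17,0,0,0,50,0,0,0.02,0,0,0,50,0,0,0,0,0,0,15,0,0,0,0,0,0,15,0,0,0,0,0,0,15,0,0,0,0,0,0,15]'; python3 -c "
from h import *
go(world(0,.161),.07,YAW)"
```

```text
time: 11.5
tool_pos: [0.6417, 0.1113, 0.0703]
tool_rot: [-0.0, 0.693, 0.721, 0.0]
wrist_force: [-0.2, 0.8, 4.2]
opening: 0.023
finger_force: 62.0
tcp [0.6417 0.1113 0.0703] fix [-0.0005  0.0753]
shift mm [85.7  0.5  0.3] share [0.429 0.003 0.002] turn deg [ 0.04 -0.04  0.01] share [ 0.0005 -0.0004  0.0001]
```

```bash
python3 -m creep '[0.05,0,0,0,0,0,15,0.08,0,0,0,0,0,15,0.09,0,0,0,0,0,15,0.09,0,0,0,0,0,15,0.07,0,0,0,0,0,15,0.045,0,0,0,0,0,15,0,0,0,0,0,0,15,0,0,0,0,0,0,15,0,0,0,0,0,0,15]'; python3 -c "
from h import *
go(world(0,.161),.07,YAW)"
```

```text
time: 12.4
tool_pos: [0.6377, 0.1967, 0.0693]
tool_rot: [-0.001, 0.693, 0.721, 0.0]
wrist_force: [-0.8, 0.2, 5.6]
opening: 0.023
finger_force: 62.3
tcp [0.6377 0.1967 0.0693] fix [-0.001   0.1608]
shift mm [ 0.2  1.  -0.7] share [ 0.001  0.005 -0.003] turn deg [-0.03 -0.05  0.03] share [-0.0004 -0.0006  0.0003]
```

Bar is out at y 0.161. Release, rise and turn for plate B.

```bash
python3 -m creep '[0,0,0,0,0,0,60,0,0,0,0,0,0,60,0,0,0,0,0,0,60,0,0,-0.2,0,0,0,60,0,0,-0.24,0,0,0.09,70,0,0,-0.24,0,0,0.09,70,0,0,0,0,0,0.09,70,0,0,0,0,0,0.09,70,0,0,0,0,0,0.09,70,0,0,0,0,0,0.09,70,0,0,0,0,0,0.09,70,0,0,0,0,0,0.09,70]'; python3 -c "
from h import *
go([.449-.05,-.068],.20,np.radians(9.5-90))"
```

```text
time: 13.6
tool_pos: [0.6373, 0.1961, 0.2041]
tool_rot: [-0.0, 0.972, 0.235, -0.001]
wrist_force: [0.2, 1.0, 0.8]
opening: 0.0699
finger_force: 0.0
tcp [0.6373 0.1961 0.2041] fix [-0.0015  0.1602]
shift mm [-332.6  126.1    4.7] share [-1.663  0.631  0.024] turn deg [-0.06  0.14 17.67] share [-0.0006  0.0015  0.1964]
```

```bash
python3 -m creep '[0,0,0,0,0,0.095,70,0,0,0,0,0,0.095,70,0,0,0,0,0,0.006,70,0,0,0,0,0,0,70]'; python3 -c "
from h import *
go([.449,-.068],.20,np.radians(9.5-90))"
```

```text
time: 14.0
tool_pos: [0.6373, 0.1961, 0.2042]
tool_rot: [-0.0, 0.996, 0.088, -0.001]
wrist_force: [0.3, -0.4, -0.8]
opening: 0.0701
finger_force: 0.0
tcp [0.6373 0.1961 0.2042] fix [-0.0014  0.1602]
shift mm [-231.7  227.     4.7] share [-1.159  1.135  0.023] turn deg [-0.02  0.13  0.59] share [-0.0003  0.0015  0.0066]
```

```bash
cat >> h.py <<'E'
def plates(save=None):
    "silver plate tops in wrist view -> world centre & yaw(deg)"
    g=grab("wrist",save); P=cloud(g); hsv=cv2.cvtColor(g[0],cv2.COLOR_BGR2HSV)
    m=((P[...,2]>.006)&(P[...,2]<.0145)&(g[1]>0)&(hsv[...,1]<75)).astype(np.uint8)
    m=cv2.morphologyEx(m,cv2.MORPH_OPEN,np.ones((3,3)))
    c,l,st,ce=cv2.connectedComponentsWithStats(m); out=[]
    for i in range(1,c):
        if st[i,4]<150: continue
        Q=P[l==i]; (cx,cy),(w,h),a=cv2.minAreaRect((Q[:,:2]*1000).astype(np.float32))
        if w<h: w,h,a=h,w,a+90
        a=(a+90)%180-90
        if 75<w<105 and 40<h<62: out.append((cx/1000,cy/1000,a)); print("plate",ce[i].round(),round(cx,1),round(cy,1),"yaw",round(a,1),"size",round(w,1),round(h,1),"z",np.median(Q[:,2]).round(4))
        else: print("other",ce[i].round(),round(cx,1),round(cy,1),round(w,1),round(h,1))
    return out,g
E
python3 -m creep '[-0.165,0.162,0,0,0,0,70,-0.165,0.162,0,0,0,0,70,-0.165,0.162,0,0,0,0,70,-0.165,0.162,0,0,0,0,70,-0.165,0.162,0,0,0,0,70,-0.165,0.162,0,0,0,0,70,-0.165,0.162,0,0,0,0.0066,70,0,0,0,0,0,0,70,0,0,0,0,0,0,70]'; python3 -c "
from h import *
o,g=plates('w6.png')
go(o[0][:2],.03,np.radians(o[0][2]-90))"
```

```text
time: 14.9
tool_pos: [0.4485, -0.0677, 0.2053]
tool_rot: [-0.0, 0.997, 0.081, -0.0]
wrist_force: [0.4, 1.2, 0.2]
opening: 0.0695
finger_force: 0.0
other [283.  18.] 622.1 14.1 250.7 44.1
other [408.  25.] 633.3 -134.4 51.5 25.8
plate [485.  80.] 590.6 -242.7 yaw 72.5 size 91.7 50.4 z 0.0101
plate [ 67. 114.] 469.2 254.3 yaw 22.7 size 91.1 52.7 z 0.0097
plate [226. 121.] 491.8 61.1 yaw -29.6 size 90.8 50.3 z 0.0099
plate [322. 169.] 451.5 -67.5 yaw 10.1 size 89.8 50.1 z 0.0099
plate [443. 186.] 455.4 -231.3 yaw -21.7 size 90.3 51.0 z 0.01
other [546. 236.] 395.1 -401.7 179.2 37.3
plate [191. 217.] 358.0 101.5 yaw -85.7 size 90.6 50.9 z 0.0098
other [415. 256.] 351.2 -219.2 41.0 13.0
other [381. 288.] 286.5 -182.4 54.4 27.4
other [192. 377.] 63.0 88.8 109.3 53.0
tcp [ 0.449  -0.0667  0.2051] fix [-0.2002 -0.0949]
shift mm [111.2 196.8 174.9] share [0.556 0.984 0.874] turn deg [-6.000e-02  5.000e-02 -6.314e+01] share [-7.000e-04  5.000e-04 -7.015e-01]
```

View pics/w6.png

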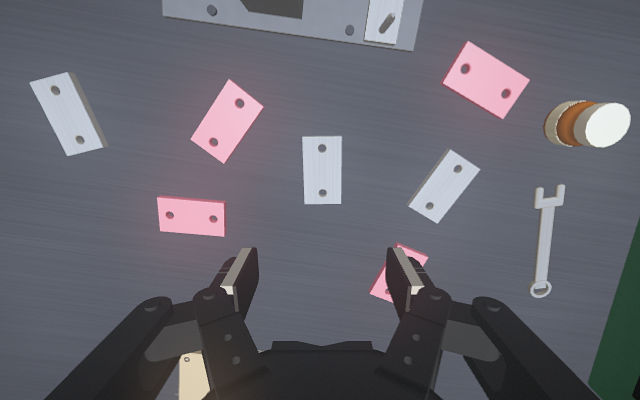

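Three silver plates confirmed at pixels (322,169), (443,186) and (67,114); the other four are pink. Take the middle one first.

```bash
python3 -c "
from h import *
go([.4515,-.0675],-.022,np.radians(10.1-90))"
```

```text
tcp [ 0.449  -0.0667  0.2051] fix [-0.2002 -0.0949]
shift mm [  2.6   1.3 227.1] share [0.013 0.006 1.136] turn deg [-0.03  0.07 -0.69] share [-0.0003  0.0007 -0.0077]
```

```bash
python3 -m creep '[0.013,0.006,0.24,0,0,-0.0077,70,0,0,0.24,0,0,0,70,0,0,0.24,0,0,0,70,0,0,0.2,0,0,0,70,0,0,0.12,0,0,0,70,0,0,0.04,0,0,0,70,0,0,0,0,0,0,70]'; python3 - <<'E'
from h import *
T=tool(); g=grab("wrist"); P=cloud(g); L=(P-T[:3,3])@T[:3,:3]; print(T[:3,3])
m=(g[1]>0)&(abs(L[...,0])<.013)&(abs(L[...,1])<.06)&(abs(L[...,1])>.03)&(P[...,2]<.04)
for s in(-1,1):
    k=m&(np.sign(L[...,1])==s)&(P[...,2]>.0125); print(s,k.sum(),P[k][:,2].min() if k.any() else None, L[k][:,1].min(),L[k][:,1].max())
hsv=cv2.cvtColor(g[0],cv2.COLOR_BGR2HSV)
k=(P[...,2]>.007)&(P[...,2]<.0125)&(abs(L[...,0])<.06)&(abs(L[...,1])<.04); Q=L[k]; print("plate local",cv2.minAreaRect((Q[:,:2]*1000).astype(np.float32)))
E
```

```text
time: 15.65
tool_pos: [0.4508, -0.0671, -0.0119]
tool_rot: [-0.0, 0.996, 0.088, -0.002]
wrist_force: [-0.1, 0.3, 1.4]
opening: 0.0702
finger_force: 0.0
[ 0.4508448  -0.06712023 -0.01186778]
-1 793 0.018608044799478612 -0.04883216339069287 -0.03481795339353617
1 794 0.018401385390210134 0.03429625365436489 0.0485018670899257
plate local ((0.3949089050292969, 0.3623676300048828), (90.84249114990234, 50.316322326660156), 0.0576813779771328)
```

```bash
python3 -m creep '[0,0,0.03,0,0,0,70,0,0,0.022,0,0,0,70,0,0,0,0,0,0,70,0,0,0,0,0,0,40,0,0,0,0,0,0,40,0,0,0,0,0,0,40,0,0,0,0,0,0,40]'; python3 -c "
from h import *
s=robot.observe(); print(s['opening'],s['finger_force'],s['wrist_force']); go(world(0,-.14),.10,YAW-np.pi/2)"
```

```text
time: 16.4
tool_pos: [0.4513, -0.0678, -0.0208]
tool_rot: [-0.0, 0.996, 0.087, -0.001]
wrist_force: [-3.2, 0.2, 9.8]
opening: 0.0475
finger_force: 60.2
0.047515129670238875 60.24469792842865 [-3.22196819  0.20498852  9.81453595]
tcp [ 0.4513 -0.0678 -0.0208] fix [-0.1979 -0.096 ]
shift mm [ 190.1   69.9 -121.1] share [ 0.951  0.349 -0.606] turn deg [-0.03  0.1   7.66] share [-0.0003  0.0011  0.0851]
```

```bash
python3 -m creep '[0,0,-0.1,0,0,0,40,0,0,-0.2,0,0,0,40,0,0,-0.2,0,0,0.0851,40,0,0,-0.05,0,0,0,40,0,0,0,0,0,0,40,0,0,0,0,0,0,40]'; python3 -c "
from h import *
s=robot.observe(); print(s['opening'],s['finger_force']); go(world(0,-.14),.09,YAW-np.pi/2)"
```

```text
time: 17.0
tool_pos: [0.4505, -0.0678, 0.0873]
tool_rot: [-0.0, 1.0, 0.021, -0.002]
wrist_force: [-0.4, -0.3, -2.4]
opening: 0.0471
finger_force: 63.4
0.04707040189001061 63.444403409957886
tcp [ 0.4505 -0.0678  0.0873] fix [-0.1987 -0.096 ]
shift mm [198.6  44.3  -3.4] share [ 0.993  0.222 -0.017] turn deg [-0.01  0.2   0.09] share [-0.0001  0.0022  0.001 ]
```

```bash
python3 -m creep '[0.2,0.08,0,0,0,0,40,0.2,0.08,0,0,0,0,40,0.2,0.06,-0.01,0,0,0,40,0.02,0,0,0,0,0,40,0,0,0,0,0,0,40,0,0,0,0,0,0,40]'; cat > pins.py <<'E'
from h import *
T=tool(); g=grab("wrist","w7.png"); P=cloud(g); L=(P-T[:3,3])@T[:3,:3]; print(T[:3,3],infix(T[:3,3]))
f=(P[...,:2]-ORG); fx=f@FX; fy=f@FY+.14
for s in(-1,1):
    k=(g[1]>0)&(abs(fx-s*.03)<.008)&(abs(fy)<.012)&(P[...,2]>.03)&(P[...,2]<.075)
    if k.sum()>5:
        print("pin",s,k.sum(),"fx",np.percentile(fx[k],[2,50,98]).round(4),"fy",np.percentile(fy[k],[2,50,98]).round(4),"top",P[k][:,2].max().round(4))
k=(P[...,2]>.015)&(P[...,2]<.024)&(abs(fy)<.025)&(abs(fx)<.06); Q=np.c_[fx[k],fy[k]]*1000
print("nest",k.sum(),cv2.minAreaRect(Q.astype(np.float32)))
u,v=np.nonzero((abs(L[...,2]-(-.031))<.004)&(abs(L[...,0])<.06)&(abs(L[...,1])<.03)); Q=L[u,v]; print("plate L",len(Q),cv2.minAreaRect((Q[:,:2]*1000).astype(np.float32)),np.median(Q[:,2]))
E
python3 pins.py
```

```text
time: 17.6
tool_pos: [0.5753, -0.1066, 0.0885]
tool_rot: [-0.0, 1.0, 0.02, -0.003]
wrist_force: [-0.1, 0.0, -1.6]
opening: 0.0479
finger_force: 63.4
[ 0.57527888 -0.10663419  0.08849252] [-0.07557405 -0.13981189]
pin -1 171 fx [-0.0331 -0.0279 -0.026 ] fy [-0.0046 -0.0011  0.0024] top 0.0716
pin 1 195 fx [0.026  0.0282 0.033 ] fy [-0.0047 -0.001   0.0022] top 0.0711
nest 4540 ((0.055145263671875, -1.2078590393066406), (83.66441345214844, 36.08134460449219), 0.007896751165390015)
plate L 13109 ((0.030826568603515625, 0.12259101867675781), (59.86227798461914, 91.16761016845703), 89.59833526611328) -0.03044780243515345
```

View pics/w7.png

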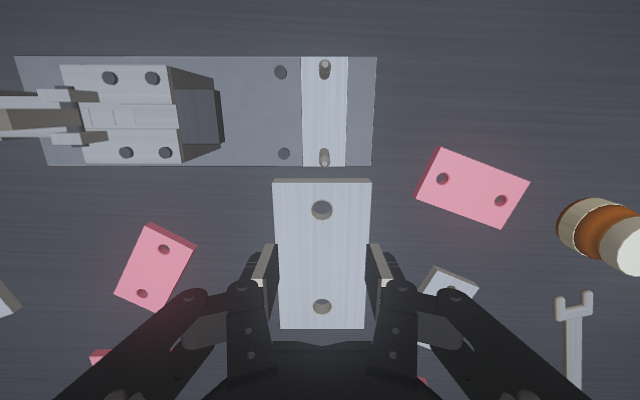

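```bash
cat > holes.py <<'E'
from h import *
def holes(g,T):
    gray=cv2.cvtColor(g[0],cv2.COLOR_BGR2GRAY); P=cloud(g); L=(P-T[:3,3])@T[:3,:3]
    m=((L[...,2]>-.036)&(L[...,2]<-.025)&(abs(L[...,1])<.022)&(abs(L[...,0])<.05)).astype(np.uint8)
    zt=np.median(L[m>0][:,2]); zw=(T[:3,3]+T[:3,2]*zt)[2]; print("top L z",zt.round(4),"world",zw.round(4))
    Q=L[m>0]; print("x extent",np.percentile(Q[:,0],[.3,99.7]).round(4))
    out=[]
    for s in(-1,1):
        c=proj((T[:3,3]+T[:3,:3]@np.array([s*.03,0,zt]))[None],g)[0]; x0,y0=(c-18).astype(int)
        sub=gray[y0:y0+36,x0:x0+36].astype(np.uint8); t,b=cv2.threshold(sub,0,255,cv2.THRESH_BINARY_INV+cv2.THRESH_OTSU)
        n,l,st,ce=cv2.connectedComponentsWithStats(b); i=min(range(1,n),key=lambda i:np.hypot(*(ce[i]-18))+(99 if st[i,4]<40 else 0))
        w=onplane([ce[i]+[x0,y0]],zw,g)[0]; h=(w-T[:3,3])@T[:3,:3]; out.append(h); print("hole",(ce[i]+[x0,y0]).round(1),st[i],"L",h.round(4))
    o=np.array(out); mid=o.mean(0); ang=np.arctan2(*(o[1]-o[0])[[1,0]]); print("mid L",mid.round(4),"ang deg",np.degrees(ang).round(2),"span",np.linalg.norm(o[1]-o[0]).round(4))
    return mid,ang
T=tool(); g=grab("wrist"); holes(g,T)
E
python3 holes.py
sed -i 's/NEST=np.array(\[.6508,-.1038\])/NEST=np.array([.65085,-.1050])/' h.py
python3 -c "
from h import *
go(world(0,-.14),.0885,YAW-np.pi/2)"
```

```text
top L z -0.0304 world 0.1195
x extent [-0.0445  0.0453]
hole [321.6 306.1] [  9  10  19  16 228] L [-0.0288 -0.0002 -0.0303]
hole [321.5 209.7] [  7   7  22  20 328] L [ 0.0308 -0.0003 -0.0306]
mid L [ 0.001  -0.0003 -0.0304] ang deg -0.1 span 0.0596
tcp [ 0.5757 -0.1066  0.0896] fix [-0.0752 -0.1386]
shift mm [75.2  1.4  0.8] share [0.376 0.007 0.004] turn deg [-0.03  0.2   0.02] share [-0.0003  0.0022  0.0003]
```

```bash
python3 -m creep '[0.16,0.004,0,0,0.0022,0,40,0.16,0.0045,0,0,0,0,40,0.053,0,0.05,0,0,0,40,0,0,0.1,0,0,0,40,0,0,0.01,0,0,0,40,0,0,0,0,0,0,40,0,0,0,0,0,0,40]'; python3 -c "
from h import *
go(world(-.0005,-.1397),.054,YAW-np.pi/2)"; python3 holes.py
```

```text
time: 18.4
tool_pos: [0.6517, -0.1057, 0.0594]
tool_rot: [-0.0, 1.0, 0.02, 0.001]
wrist_force: [-0.0, -0.1, -1.4]
opening: 0.0474
finger_force: 63.4
tcp [ 0.6517 -0.1057  0.0594] fix [ 0.0008 -0.1407]
shift mm [-1.3 -1.   5.4] share [-0.007 -0.005  0.027] turn deg [-0.   -0.15 -0.  ] share [-0.     -0.0017 -0.    ]
top L z -0.0304 world 0.0898
x extent [-0.0446  0.0453]
hole [321.6 306.1] [  9  10  19  16 228] L [-0.0287 -0.0002 -0.0305]
hole [321.5 214.4] [  7  14  22  13 133] L [ 0.0281 -0.0003 -0.0303]
mid L [-0.0003 -0.0003 -0.0304] ang deg -0.11 span 0.0568
```

```bash
python3 -m creep '[-0.006,-0.005,0,0,-0.001,0,40,0,0,0.03,0,0,0,40,0,0,0.03,0,0,0,40,0,0,0.03,0,0,0,40,0,0,0,0,0,0,40]'; python3 -c "
from h import *
print(robot.observe()['wrist_force']);go(world(-.0005,-.1397),.0,YAW-np.pi/2)"
```

```text
time: 18.95
tool_pos: [0.6495, -0.1045, 0.0386]
tool_rot: [-0.0, 1.0, 0.02, -0.001]
wrist_force: [-0.8, -0.4, -2.0]
opening: 0.0474
finger_force: 63.4
[-0.84484124 -0.44751936 -1.96988781]
tcp [ 0.6495 -0.1045  0.0386] fix [-0.0013 -0.1395]
shift mm [ 0.9  0.2 38.6] share [0.005 0.001 0.193] turn deg [-0.01  0.13  0.  ] share [-0.0001  0.0014  0.    ]
```

```bash
python3 -m creep '[0.003,0,0.04,0,0,0,40,0,0,0.04,0,0,0,40,0,0,0.04,0,0,0,40,0,0,0.04,0,0,0,40,0,0,0.025,0,0,0,40,0,0,0,0,0,0,40]'; python3 -c "
from h import *
print(robot.observe()['wrist_force']);go(world(-.0005,-.1397),.0,YAW-np.pi/2)"
```

```text
time: 19.55
tool_pos: [0.6503, -0.1045, 0.0021]
tool_rot: [-0.0, 1.0, 0.02, -0.001]
wrist_force: [0.1, 0.5, -1.7]
opening: 0.0475
finger_force: 63.4
[ 0.09491747  0.52971333 -1.71311054]
tcp [ 0.6503 -0.1045  0.0021] fix [-0.0006 -0.1395]
shift mm [0.1 0.2 2.1] share [0.    0.001 0.01 ] turn deg [-0.01  0.1   0.01] share [-0.0001  0.0012  0.0001]
```

```bash
python3 -m creep '[0,0,0.008,0,0,0,40,0,0,0,0,0,0,70,0,0,0,0,0,0,70,0,0,0,0,0,0,70,0,0,-0.2,0,0,0,70,0,0,-0.2,0,0,0,70,0,0,-0.24,0,0,0,70,0,0,-0.2,0,0,0.09,70,0,0,0,0,0,0.09,70,0,0,0,0,0,0.087,70,0,0,0,0,0,0,70]'; python3 -c "
from h import *
plates()
go([.4554,-.2313],.15,np.radians(-21.7-90))"
```

```text
time: 20.65
tool_pos: [0.6511, -0.1045, 0.1701]
tool_rot: [-0.0, 0.982, -0.19, 0.0]
wrist_force: [0.8, 0.5, 0.5]
opening: 0.0701
finger_force: 0.0
other [136.  28.] 869.1 13.2 120.4 2.2
other [347. 167.] 652.4 -138.0 87.8 18.0
other [534. 164.] 574.1 -343.9 42.8 11.9
other [240. 203.] 645.6 32.7 216.3 88.0
plate [447. 183.] 590.8 -242.6 yaw 72.0 size 90.8 50.3 z 0.01
other [594. 263.] 396.8 -401.8 177.5 37.0
plate [464. 272.] 457.3 -231.7 yaw -21.5 size 88.7 51.1 z 0.01
plate [261. 321.] 489.6 57.2 yaw -29.2 size 90.8 40.1 z 0.0098
other [459. 369.] 300.1 -194.9 60.0 34.0
other [171. 383.] 435.1 238.8 51.6 18.8
tcp [ 0.6509 -0.1045  0.1697] fix [ 1.000e-04 -1.395e-01]
shift mm [-135.3  189.8   19.7] share [-0.676  0.949  0.099] turn deg [ 0.01 -0.    0.14] share [ 0.0001 -0.      0.0015]
```

```bash
python3 -m creep '[-0.135,0.19,0,0,0,0,70,-0.135,0.19,0,0,0,0,70,-0.135,0.19,0,0,0,0,70,-0.135,0.19,0,0,0,0,70,-0.135,0.19,0,0,0,0,70,0,0,0.2,0,0,0,70,0,0,0,0,0,0,70,0,0,0,0,0,0,70]'; python3 -c "
from h import *
o,g=plates(); T=tool()
b=min(o,key=lambda p:np.hypot(p[0]-T[0,3],p[1]-T[1,3])); print(b)
go(b[:2],-.022,np.radians(b[2]-90))"
```

```text
time: 21.5
tool_pos: [0.4554, -0.2304, 0.1298]
tool_rot: [-0.0, 0.982, -0.187, -0.001]
wrist_force: [-0.8, 0.1, 0.3]
opening: 0.07
finger_force: 0.0
plate [149.  40.] 637.9 -133.8 yaw -15.9 size 77.5 44.4 z 0.0077
other [51. 88.] 646.6 -2.8 153.0 89.1
plate [280.  50.] 590.8 -242.1 yaw 72.2 size 90.3 50.3 z 0.01
other [486. 171.] 395.5 -403.4 179.9 37.5
plate [323. 186.] 455.3 -231.3 yaw -21.8 size 90.6 50.1 z 0.0099
plate [ 71. 248.] 492.1 61.3 yaw -29.2 size 90.6 52.1 z 0.0097
plate [345. 299.] 313.2 -204.6 yaw -14.5 size 90.8 49.9 z 0.0099
other [ 90. 343.] 378.7 118.1 66.1 21.4
(0.4552986755371094, -0.23131495666503907, -21.773841857910156)
tcp [ 0.4561 -0.2306  0.1305] fix [-0.1996 -0.2577]
shift mm [ -0.5   1.  152.5] share [-0.002  0.005  0.762] turn deg [0.01 0.   0.22] share [0.0002 0.     0.0024]
```

```bash
python3 -m creep '[-0.002,0.005,0.24,0,0,0.0024,70,0,0,0.24,0,0,0,70,0,0,0.2,0,0,0,70,0,0,0.08,0,0,0,70,0,0,0,0,0,0,70,0,0,0,0,0,0,40,0,0,0,0,0,0,40,0,0,0,0,0,0,40,0,0,0,0,0,0,40]'; python3 -c "
from h import *
s=robot.observe(); print(s['opening'],s['finger_force'],s['wrist_force'],tool()[:3,3])"
```

```text
time: 22.45
tool_pos: [0.4562, -0.2322, -0.0202]
tool_rot: [-0.0, 0.982, -0.19, 0.002]
wrist_force: [-1.8, 0.9, 6.3]
opening: 0.0479
finger_force: 61.3
0.047914269434206715 61.25798463821411 [-1.81986946  0.93164568  6.31991365] [ 0.45624268 -0.23220716 -0.02021054]
```

```bash
python3 -m creep '[0,0,-0.1,0,0,0,40,0,0,-0.2,0,0,0,40,0,0,-0.2,0,0,-0.09,40,0,0,-0.1,0,0,-0.09,40,0,0,0,0,0,-0.085,40,0,0,0,0,0,0,40,0,0,0,0,0,0,40]'; python3 -c "
from h import *
s=robot.observe(); print(s['opening'],s['finger_force']); go(world(-.08,-.14),.10,YAW-np.pi/2)"; python3 holes.py
```

```text
time: 23.15
tool_pos: [0.4545, -0.2318, 0.0981]
tool_rot: [-0.0, 1.0, 0.015, 0.0]
wrist_force: [-0.4, 0.4, -1.1]
opening: 0.0477
finger_force: 62.7
0.04765847670038144 62.73977279663086
tcp [ 0.4545 -0.2318  0.0981] fix [-0.2012 -0.2589]
shift mm [ 120.  -120.2   -1.8] share [ 0.6   -0.601 -0.009] turn deg [-0.   -0.03 -0.61] share [-0.     -0.0003 -0.0068]
top L z -0.03 world 0.128
x extent [-0.0456  0.0445]
hole [322. 308.] [  9  11  18  15 191] L [-0.0304 -0.     -0.03  ]
hole [321.5 211. ] [  7  10  21  19 319] L [ 0.0299 -0.0003 -0.0299]
mid L [-0.0003 -0.0002 -0.03  ] ang deg -0.3 span 0.0603
```

```bash
python3 -m creep '[0.14,-0.14,0,0,0,-0.0035,40,0.14,-0.14,0,0,0,0,40,0.14,-0.14,0,0,0,0,40,0.14,-0.14,0,0,0,0,40,0.2,-0.04,0,0,0,0,40,0.2,0,0,0,0,0,40,0.05,0,0,0,0,0,40,0,0,0.1,0,0,0,40,0,0,0.08,0,0,0,40,0,0,0,0,0,0,40,0,0,0,0,0,0,40]'; python3 -c "
from h import *
s=robot.observe(); print(s['opening'],s['finger_force']); go(world(.0007,-.1397),.055,YAW-np.pi/2)"; python3 holes.py
```

```text
time: 24.3
tool_pos: [0.6511, -0.1045, 0.0613]
tool_rot: [-0.0, 1.0, 0.019, -0.001]
wrist_force: [0.7, 0.9, -1.3]
opening: 0.0475
finger_force: 62.7
0.04754537387272881 62.72073984146118
tcp [ 0.6511 -0.1045  0.0613] fix [ 0.0003 -0.1395]
shift mm [0.4 0.2 6.3] share [0.002 0.001 0.032] turn deg [-0.    0.08 -0.14] share [-0.      0.0009 -0.0016]
top L z -0.0299 world 0.0912
x extent [-0.0456  0.0444]
hole [321.6 307. ] [  9  11  19  15 228] L [-0.0298 -0.0002 -0.0298]
hole [321.3 215.8] [  7  17  22  13 128] L [ 0.0272 -0.0005 -0.0299]
mid L [-0.0013 -0.0003 -0.0299] ang deg -0.23 span 0.057
```

```bash
python3 -m creep '[0.002,0.001,0.03,0,0,0,40,0,0,0.03,0,0,0,40,0,0,0.03,0,0,0,40,0,0,0.03,0,0,0,40,0,0,0.03,0,0,0,40,0,0,0.03,0,0,0,40,0,0,0.03,0,0,0,40,0,0,0.03,0,0,0,40,0,0,0,0,0,0,40]'; python3 -c "
from h import *
print(robot.observe()['wrist_force']);go(world(.0007,-.1397),.010,YAW-np.pi/2)"
```

```text
time: 25.25
tool_pos: [0.6515, -0.1044, 0.0124]
tool_rot: [-0.0, 1.0, 0.019, -0.001]
wrist_force: [-0.3, 0.1, -1.9]
opening: 0.0473
finger_force: 62.7
[-0.27545041  0.10221142 -1.92992517]
tcp [ 0.6515 -0.1044  0.0124] fix [ 0.0007 -0.1394]
shift mm [-0.   0.3  2.4] share [-0.     0.001  0.012] turn deg [-0.01  0.1  -0.08] share [-0.0002  0.0011 -0.0009]
```

```bash
python3 -m creep '[0,0,0.01,0,0,0,40,0,0,0,0,0,0,70,0,0,0,0,0,0,70,0,0,0,0,0,0,70,0,0,-0.2,0,0,0,70,0,0,-0.2,0,0,0,70,0,0,-0.24,0,0,0,70,0,0,-0.2,0,0,-0.08,70,0,0,0,0,0,-0.08,70,0,0,0,0,0,-0.067,70,0,0,0,0,0,0,70]'; python3 -c "
from h import *
go([.4692,.2543],.15,np.radians(22.7-90))"
```

```text
time: 26.35
tool_pos: [0.6524, -0.1046, 0.1801]
tool_rot: [-0.0, 0.98, 0.197, 0.0]
wrist_force: [-0.1, 1.0, -0.5]
opening: 0.0699
finger_force: 0.0
tcp [ 0.6524 -0.1046  0.1801] fix [ 0.0015 -0.1396]
shift mm [ -30.3 -401.8   30. ] share [-0.151 -2.009  0.15 ] turn deg [ 0.   -0.04  0.03] share [ 0.     -0.0005  0.0004]
```

```bash
python3 -m creep '[-0.018,-0.235,0,0,0,0,70,-0.018,-0.235,0,0,0,0,70,-0.018,-0.235,0,0,0,0,70,-0.018,-0.235,0,0,0,0,70,-0.018,-0.235,0,0,0,0,70,-0.018,-0.235,0,0,0,0,70,-0.018,-0.235,0,0,0,0,70,-0.018,-0.235,0,0,0,0,70,-0.007,-0.129,0.1,0,0,0,70,0,0,0.15,0,0,0,70,0,0,0,0,0,0,70,0,0,0,0,0,0,70]'; python3 -c "
from h import *
o,g=plates(); T=tool()
b=min(o,key=lambda p:np.hypot(p[0]-T[0,3],p[1]-T[1,3])); print(b)
go(b[:2],-.022,np.radians(b[2]-90))"
```

```text
time: 27.55
tool_pos: [0.4698, 0.2539, 0.1299]
tool_rot: [0.0, 0.981, 0.195, -0.001]
wrist_force: [-1.1, -0.5, -0.3]
opening: 0.0699
finger_force: 0.0
other [552. 122.] 626.5 44.0 194.2 51.9
plate [320. 187.] 468.7 254.7 yaw 22.6 size 90.6 50.0 z 0.0099
other [172. 168.] 429.3 406.2 50.0 11.9
other [128. 184.] 399.1 442.4 46.4 15.9
plate [490. 233.] 492.5 60.8 yaw -30.3 size 90.5 51.9 z 0.0101
other [381. 311.] 356.0 122.4 51.2 47.5
other [602. 391.] 348.6 -214.5 51.4 16.7
(0.4687494201660156, 0.2546685791015625, 22.616703033447266)
tcp [0.4706 0.2541 0.1307] fix [-0.1658  0.226 ]
shift mm [ -1.5  -1.2 152.7] share [-0.008 -0.006  0.764] turn deg [-0.   -0.04 -0.14] share [-0.     -0.0004 -0.0016]
```

```bash
python3 -m creep '[-0.008,-0.006,0.24,0,0,-0.0016,70,0,0,0.24,0,0,0,70,0,0,0.2,0,0,0,70,0,0,0.08,0,0,0,70,0,0,0,0,0,0,70,0,0,0,0,0,0,40,0,0,0,0,0,0,40,0,0,0,0,0,0,40,0,0,0,0,0,0,40]'; python3 -c "
from h import *
s=robot.observe(); print(s['opening'],s['finger_force'],s['wrist_force'],tool()[:3,3])"
```

```text
time: 28.5
tool_pos: [0.4695, 0.2557, -0.0197]
tool_rot: [-0.001, 0.98, 0.197, 0.002]
wrist_force: [-0.7, -2.0, 5.9]
opening: 0.0471
finger_force: 60.7
0.04711577736647898 60.66804528236389 [-0.7467324  -1.96062167  5.93610501] [ 0.46950645  0.25572711 -0.01973009]
```

```bash
python3 -m creep '[0,0,-0.1,0,0,0,40,0,0,-0.2,0,0,0,40,0,0,-0.2,0,0,0.09,40,0,0,-0.24,0,0,0.09,40,0,0,-0.06,0,0,0.047,40,0,0,0,0,0,0,40,0,0,0,0,0,0,40]'; python3 -c "
from h import *
s=robot.observe(); print(s['opening'],s['finger_force']); go(world(0,-.14),.10,YAW-np.pi/2)"; python3 holes.py
```

```text
time: 29.2
tool_pos: [0.4677, 0.2551, 0.1379]
tool_rot: [-0.0, 1.0, 0.022, 0.0]
wrist_force: [-1.0, 0.6, -2.2]
opening: 0.0472
finger_force: 62.7
0.04724531076560554 62.701817750930786
tcp [0.4677 0.2551 0.1379] fix [-0.1687  0.2271]
shift mm [167.4 367.7  37.7] share [0.837 1.839 0.189] turn deg [-0.03 -0.02  0.19] share [-0.0004 -0.0003  0.0021]
top L z -0.0295 world 0.1673
x extent [-0.0452  0.0445]
hole [321.6 306.4] [  9  11  18  16 231] L [-0.0297 -0.0003 -0.0295]
hole [321.8 210.4] [  8   9  21  20 327] L [ 0.03   -0.0002 -0.0295]
mid L [ 0.0002 -0.0002 -0.0295] ang deg 0.09 span 0.0597
```

```bash
python3 -m creep '[0,0.23,0,0,0,0.001,40,0,0.23,0,0,0,0,40,0,0.23,0,0,0,0,40,0,0.23,0,0,0,0,40,0.1,0.2,0,0,0,0,40,0.1,0.2,0,0,0,0,40,0.1,0.2,0,0,0,0,40,0.1,0.2,0,0,0,0,40,0.2,0.12,0,0,0,0,40,0.2,0,0,0,0,0,40,0.04,0,0,0,0,0,40,0,0,0,0,0,0,40]'; python3 -c "
from h import *
s=robot.observe(); print(s['opening'],s['finger_force']); go(world(.0003,-.1397),.060,YAW-np.pi/2)"
```

```text
time: 30.45
tool_pos: [0.65, -0.1056, 0.135]
tool_rot: [0.0, 1.0, 0.021, -0.002]
wrist_force: [-0.5, -0.1, -2.9]
opening: 0.0472
finger_force: 62.8
0.04718950120580757 62.75636672973633
tcp [ 0.65   -0.1056  0.135 ] fix [-0.0009 -0.1405]
shift mm [ 1.4 -0.8 75. ] share [ 0.007 -0.004  0.375] turn deg [0.01 0.22 0.08] share [0.0001 0.0024 0.0009]
```

```bash
python3 -m creep '[0.006,-0.004,0.15,0,0.002,0,40,0,0,0.15,0,0,0,40,0,0,0.075,0,0,0,40,0,0,0,0,0,0,40,0,0,0,0,0,0,40]'; python3 -c "
from h import *
s=robot.observe(); print(s['opening'],s['finger_force']); go(world(.0003,-.1397),.0205,YAW-np.pi/2)"; python3 holes.py
```

```text
time: 30.95
tool_pos: [0.6515, -0.1051, 0.0635]
tool_rot: [-0.0, 1.0, 0.02, 0.002]
wrist_force: [0.4, -0.8, -1.6]
opening: 0.0474
finger_force: 62.8
0.04744783414946973 62.75166034698486
tcp [ 0.6515 -0.1051  0.0635] fix [ 0.0007 -0.1402]
shift mm [-0.5 -0.5 43. ] share [-0.003 -0.002  0.215] turn deg [ 0.   -0.2  -0.02] share [ 0.     -0.0022 -0.0002]
top L z -0.0294 world 0.0929
x extent [-0.0454  0.0445]
hole [321.5 306.4] [  8  11  19  16 233] L [-0.0297 -0.0003 -0.0295]
hole [321.5 215.4] [  7  16  22  13 126] L [ 0.0272 -0.0003 -0.0293]
mid L [-0.0012 -0.0003 -0.0294] ang deg -0.01 span 0.0569
```

```bash
python3 -m creep '[-0.003,-0.002,0.03,0,-0.0012,0,40,0,0,0.03,0,0,0,40,0,0,0.03,0,0,0,40,0,0,0.03,0,0,0,40,0,0,0.03,0,0,0,40,0,0,0.03,0,0,0,40,0,0,0.025,0,0,0,40,0,0,0,0,0,0,40]'; python3 -c "
from h import *
print(robot.observe()['wrist_force']);go(world(.0003,-.1397),.0205,YAW-np.pi/2)"
```

```text
time: 31.8
tool_pos: [0.6508, -0.1046, 0.021]
tool_rot: [-0.0, 1.0, 0.02, 0.0]
wrist_force: [-0.3, -0.3, -2.6]
opening: 0.0471
finger_force: 62.7
[-0.28920723 -0.27933384 -2.59670782]
tcp [ 0.6508 -0.1046  0.021 ] fix [-0.     -0.1396]
shift mm [0.3 0.1 0.5] share [0.002 0.    0.002] turn deg [-0.   -0.03 -0.02] share [-0.     -0.0003 -0.0003]
```

```bash
python3 -m creep '[0,0,0.008,0,0,0,40,0,0,0,0,0,0,70,0,0,0,0,0,0,70,0,0,0,0,0,0,70,0,0,-0.2,0,0,0,70,0,0,-0.2,0,0,0,70,0,0,-0.2,0,0,0,70,-0.2,0,-0.2,0,0,0,70,-0.1,0,0,0,0,0,70,0,0,0,0,0,0,70]'; python3 - <<'E'
from h import *
g=grab("wrist","w8.png"); P=cloud(g); f=(P[...,:2]-ORG); fx=f@FX; fy=f@FY+.14; zz=P[...,2]
k=(zz>.044)&(zz<.056)&(abs(fx)<.06)&(abs(fy)<.04); print(k.sum(),np.percentile(zz[k],[2,50,98]),cv2.minAreaRect((np.c_[fx[k],fy[k]]*1000).astype(np.float32)))
A=np.c_[fx[k],fy[k],np.ones(k.sum())]; print("tilt",np.linalg.lstsq(A,zz[k],rcond=None)[0].round(4))
go(world(0,.161),.2,YAW)
E
```

```text
time: 32.8
tool_pos: [0.5944, -0.1077, 0.1771]
tool_rot: [-0.0, 1.0, 0.019, 0.002]
wrist_force: [0.3, -0.4, -0.5]
opening: 0.07
finger_force: 0.0
4208 [0.04844609 0.0498879  0.05136797] ((-0.6663894653320312, 0.5881862640380859), (50.0086555480957, 89.48084259033203), 89.85368347167969)
tilt [ 0.0005 -0.0004  0.0499]
tcp [ 0.5952 -0.107   0.1762] fix [-0.0557 -0.1398]
shift mm [  55.5 -300.8  -23.4] share [ 0.278 -1.504 -0.117] turn deg [-0.15 -0.09 89.95] share [-0.0016 -0.001   0.9994]
```

View pics/w8.png

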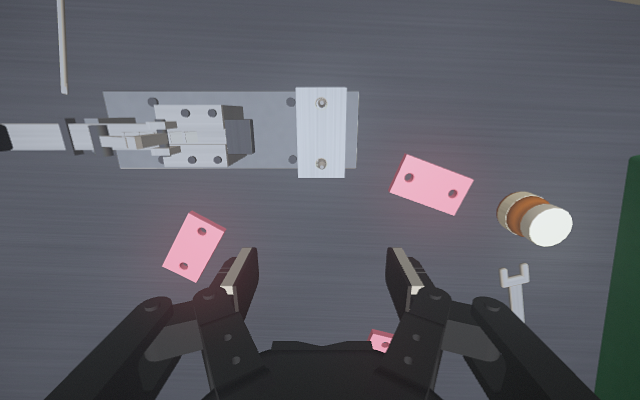

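```bash
python3 -m creep '[0,0,-0.1,0,0,-0.091,60,0,0,0,0,0,-0.091,60,0,0,0,0,0,-0.091,60,0,0,0,0,0,-0.091,60,0,0,0,0,0,-0.091,60,0,0,0,0,0,-0.091,60,0,0,0,0,0,-0.091,60,0,0,0,0,0,-0.091,60,0,0,0,0,0,-0.091,60,0,0,0,0,0,-0.091,60,0,0,0,0,0,-0.09,60,0,0,0,0,0,0,60]'; python3 -c "
from h import *
go(world(0,.161),.19,YAW)"
```

```text
time: 34.05
tool_pos: [0.5958, -0.1066, 0.1944]
tool_rot: [-0.0, 0.692, 0.722, 0.0]
wrist_force: [0.7, 0.3, 0.3]
opening: 0.0605
finger_force: 0.0
tcp [ 0.5958 -0.1066  0.1944] fix [-0.055  -0.1394]
shift mm [300.3  55.7   4.5] share [1.501 0.278 0.023] turn deg [ 0.   -0.02  0.12] share [ 0.     -0.0003  0.0014]
```

```bash
python3 -m creep '[0.23,0.04,0,0,0,0.0014,50,0.23,0.04,0,0,0,0,50,0.23,0.04,0,0,0,0,50,0.23,0.04,0,0,0,0,50,0.23,0.04,0,0,0,0,50,0.23,0.04,0,0,0,0,50,0.121,0.038,0,0,0,0,50,0,0,0,0,0,0,50,0,0,0,0,0,0,50]'; python3 - <<'E'
from h import *
g=grab("wrist"); P=cloud(g); f=(P[...,:2]-ORG); fx=f@FX; fy=f@FY; zz=P[...,2]
k=(zz>.112)&(zz<.13)&(abs(fx)<.03)&(fy>.12)&(fy<.21); print(k.sum(),cv2.minAreaRect((np.c_[fx[k],fy[k]]*1000).astype(np.float32)))
go(world(0,.161),.07,YAW)
E
```

```text
time: 34.95
tool_pos: [0.6397, 0.1954, 0.1944]
tool_rot: [0.0, 0.695, 0.719, -0.0]
wrist_force: [-0.1, -0.5, 0.2]
opening: 0.05
finger_force: 0.0
522 ((-0.5031909942626953, 160.60446166992188), (18.703210830688477, 23.13137435913086), 89.94493103027344)
tcp [0.6399 0.1941 0.1948] fix [0.001  0.1593]
shift mm [  1.8  -1.1 124.7] share [ 0.009 -0.006  0.624] turn deg [ 0.02  0.05 -0.35] share [ 0.0003  0.0006 -0.0039]
```

```bash
python3 -m creep '[0.008,-0.007,0.2,0,0,-0.0039,50,0,0,0.2,0,0,0,50,0,0,0.2,0,0,0,50,0,0,0.02,0,0,0,50,0,0,0,0,0,0,50,0,0,0,0,0,0,15,0,0,0,0,0,0,15,0,0,0,0,0,0,15,0,0,0,0,0,0,15]'; python3 -c "
from h import *
print(robot.observe()['finger_force']); go(world(0,.075),.07,YAW)"
```

```text
time: 35.9
tool_pos: [0.6396, 0.1971, 0.0737]
tool_rot: [0.001, 0.692, 0.722, 0.002]
wrist_force: [-2.0, -0.2, 8.1]
opening: 0.0229
finger_force: 62.4
62.36783981323242
tcp [0.6396 0.1971 0.0737] fix [0.0009 0.1623]
shift mm [-87.3  -1.2   3.6] share [-0.437 -0.006  0.018] turn deg [ 0.25 -0.06  0.19] share [ 0.0028 -0.0006  0.0021]
```

```bash
python3 -m creep '[-0.05,-0.002,0,0,0,0,15,-0.08,-0.003,0,0,0,0,15,-0.09,0,0,0,0,0,15,-0.09,0,0,0,0,0,15,-0.07,0,0,0,0,0,15,-0.05,0,0,0,0,0,15,-0.015,0,0,0,0,0,15,0,0,0,0,0,0,15,0,0,0,0,0,0,15]'; python3 -c "
from h import *
print(robot.observe()['finger_force'],robot.observe()['wrist_force']); go(world(0,.075),.07,YAW)"
```

```text
time: 36.8
tool_pos: [0.6433, 0.1109, 0.0745]
tool_rot: [0.001, 0.691, 0.723, 0.004]
wrist_force: [0.3, 5.7, 9.6]
opening: 0.0226
finger_force: 62.6
62.55728244781494 [0.27520149 5.71216423 9.55193324]
tcp [0.6433 0.1109 0.0745] fix [0.0011 0.0761]
shift mm [-1.1 -1.1  4.5] share [-0.005 -0.006  0.023] turn deg [ 0.39 -0.22  0.31] share [ 0.0044 -0.0025  0.0034]
```

```bash
python3 -m creep '[-0.01,0,0,0,0,0,15,-0.005,0,0,0,0,0,15,0,0,0,0,0,0,15,0,0,0,0,0,0,15]'; python3 -c "
from h import *
print(robot.observe()['finger_force'],robot.observe()['wrist_force']); go(world(0,.075),.07,YAW)"
```

```text
time: 37.2
tool_pos: [0.6433, 0.1109, 0.0746]
tool_rot: [0.0, 0.69, 0.724, 0.005]
wrist_force: [-0.7, 13.3, 9.8]
opening: 0.0229
finger_force: 62.4
62.39591717720032 [-0.70110306 13.34439412  9.78173858]
tcp [0.6433 0.1109 0.0746] fix [0.001  0.0761]
shift mm [-1.1 -1.1  4.6] share [-0.005 -0.005  0.023] turn deg [ 0.41 -0.4   0.43] share [ 0.0046 -0.0044  0.0048]
```

```bash
python3 -m creep '[0,0,0,0,0,0,50,0,0,0,0,0,0,50,0,0,0,0,0,0,50,0,0,-0.2,0,0,0,45,0,0,-0.2,0,0,0,45,0,0,-0.1,0,0,0,45,0,0,0,0,0,0,45,0,0,0,0,0,0,45]'; python3 - <<'E'
from h import *
g=grab("wrist"); P=cloud(g); zz=P[...,2]
f=(P[...,:2]-ORG); fx=f@FX; fy=f@FY
k=(zz>.112)&(zz<.13)&(abs(fx)<.03)&(fy>.055)&(fy<.21); print("handle",k.sum(),cv2.minAreaRect((np.c_[fx[k],fy[k]]*1000).astype(np.float32)))
k=(zz>.112)&(zz<.125)&(abs(fx)<.03)&(fy>.026)&(fy<.055); print("lug",k.sum(),fy[k].min(),fy[k].max(),fx[k].min(),fx[k].max(),zz[k].max())
go(world(0,.037),.083,YAW)
E
```

```text
time: 38.0
tool_pos: [0.6412, 0.1044, 0.1711]
tool_rot: [0.0, 0.692, 0.722, 0.0]
wrist_force: [-0.7, 0.0, 0.1]
opening: 0.0448
finger_force: 0.0
handle 617 ((0.5086669921875, 75.53692626953125), (23.393461227416992, 17.118207931518555), 0.3648698329925537)
lug 478 0.026031293314487253 0.04350937374742298 -0.011551572078280302 0.01211759147518642 0.12466121373511144
tcp [0.6407 0.1044 0.1701] fix [-0.0017  0.0696]
shift mm [-32.6   1.7  87.2] share [-0.163  0.008  0.436] turn deg [-0.03  0.02  0.17] share [-0.0003  0.0003  0.0019]
```

Bar is home at y 75.5 mm; the lug is at y 37 mm.

```bash
python3 -m creep '[-0.163,0.008,0,0,0,0.0019,45,0,0,0.2,0,0,0,45,0,0,0.16,0,0,0,45,0,0,0.076,0,0,0,45,0,0,0,0,0,0,45,0,0,0,0,0,0,15,0,0,0,0,0,0,15,0,0,0,0,0,0,15,0,0,0,0,0,0,15]'; python3 -c "
from h import *
print(robot.observe()['finger_force'],robot.observe()['opening']); go(world(0,.037),.083,YAW)"
```

```text
time: 38.95
tool_pos: [0.6438, 0.0726, 0.0858]
tool_rot: [-0.0, 0.692, 0.721, 0.0]
wrist_force: [-8.6, -0.5, 3.5]
opening: 0.0217
finger_force: 58.8
58.839415311813354 0.021669646353752736
tcp [0.6438 0.0726 0.0858] fix [0.     0.0378]
shift mm [-0.8 -0.1  2.8] share [-0.004 -0.     0.014] turn deg [ 0.02 -0.02  0.06] share [ 0.0002 -0.0002  0.0006]
```

```bash
python3 -m creep '[-0.031,0,-0.04,0,0,0,15,-0.039,0,-0.031,0,0,0,15,-0.041,0,-0.02,0,0,0,15,-0.056,0,-0.012,0,0,0,15,-0.057,0,0.002,0,0,0,15,-0.055,0,0.017,0,0,0,15,-0.048,0,0.031,0,0,0,15,-0.027,0,0.027,0,0,0,15,0,0,0,0,0,0,15]'; python3 -c "
from h import *
print(robot.observe()['finger_force'],robot.observe()['opening']); go(world(0,-.0337),.088,YAW)"
```

```text
time: 39.85
tool_pos: [0.647, -0.0036, 0.0916]
tool_rot: [0.002, 0.694, 0.72, -0.001]
wrist_force: [-13.5, -6.4, 13.2]
opening: 0.0197
finger_force: 58.2
58.15684139728546 0.019682737552928948
tcp [ 0.647  -0.0036  0.0916] fix [ 0.0002 -0.0386]
shift mm [ 4.9 -0.2  3.6] share [ 0.024 -0.001  0.018] turn deg [ 0.06  0.2  -0.23] share [ 0.0007  0.0022 -0.0025]
```

```bash
python3 -m creep '[0,0,0,0,0,0,45,0,0,0,0,0,0,45,0,0,0,0,0,0,45,0,0,-0.2,0,0,0,45,0,0,-0.2,0,0,0,45,0,0,-0.24,0,0,0,45,0,0,0,0,0,0,45,0,0,0,0,0,0,45]'; python3 - <<'E'
from h import *
g=grab("wrist","w9.png"); P=cloud(g); zz=P[...,2]
f=(P[...,:2]-ORG); fx=f@FX; fy=f@FY
k=(zz>.112)&(zz<.13)&(abs(fx)<.03)&(fy>.055)&(fy<.21); print("handle",k.sum(),cv2.minAreaRect((np.c_[fx[k],fy[k]]*1000).astype(np.float32)))
k=(zz>.108)&(zz<.15)&(abs(fx)<.03)&(abs(fy)<.055); print("lug",k.sum(),np.percentile(fy[k],[1,50,99]),np.percentile(zz[k],[1,50,99]))
E
```

```text
time: 40.65
tool_pos: [0.6481, 0.0015, 0.219]
tool_rot: [0.002, 0.693, 0.721, 0.002]
wrist_force: [0.1, -1.1, -1.1]
opening: 0.0451
finger_force: 0.0
handle 586 ((0.7085542678833008, 74.46935272216797), (23.83732032775879, 17.07002830505371), 0.05670657381415367)
lug 299 [-0.04039393 -0.03368563 -0.02935503] [0.11863382 0.12286971 0.12509526]
```

```bash
python3 -m creep '[0,0,-0.16,0,0,0,45,0,0,0,0,0,0,45,0,0,0,0,0,0,45]'; python3 - <<'E'
from h import *
for i in range(2):
    g=grab("wrist"); P=cloud(g); zz=P[...,2]; f=P[...,:2]-ORG; fx=f@FX; fy=f@FY
    m=(zz>.103)&(abs(fx)<.02)&(abs(fy)<.06)&(zz<.15)
    print(m.sum(),fy[m].min()-.0012,fy[m].max()-.0012,np.median(fy[m])-.0012,zz[m].max(),np.median(zz[m]),"(fy in the first frame)")
    k=(zz>.044)&(zz<.056)&(abs(fx)<.06)&(abs(fy+.14)<.04); print("stack",k.sum(),np.median(zz[k]),cv2.minAreaRect((np.c_[fx[k],fy[k]]*1000).astype(np.float32)))
cv2.imwrite("pics/w10.png",cv2.resize(g[0][60:330,200:460],None,fx=2.2,fy=2.2,interpolation=cv2.INTER_CUBIC))
E
```

```text
time: 41.0
tool_pos: [0.6471, 0.0016, 0.2485]
tool_rot: [0.0, 0.693, 0.721, 0.0]
wrist_force: [0.1, 0.4, -0.6]
opening: 0.0451
finger_force: 0.0
227 -0.04078405865781554 -0.030666551778105622 -0.03466144206064201 0.1258561889985404 0.12293912609438423 (fy in the first frame)
stack 1302 0.0500243076144036 ((-0.5320205688476562, -139.73802185058594), (51.48580551147461, 90.09951782226562), 89.73249053955078)
246 -0.042049818569977714 -0.03051927409538335 -0.03509456988834829 0.1253198213920656 0.12288553219769638 (fy in the first frame)
stack 1298 0.04998723736262206 ((-0.5395240783691406, -139.67523193359375), (90.06681060791016, 50.99799346923828), 0.07069274038076401)
```

View pics/w10.png

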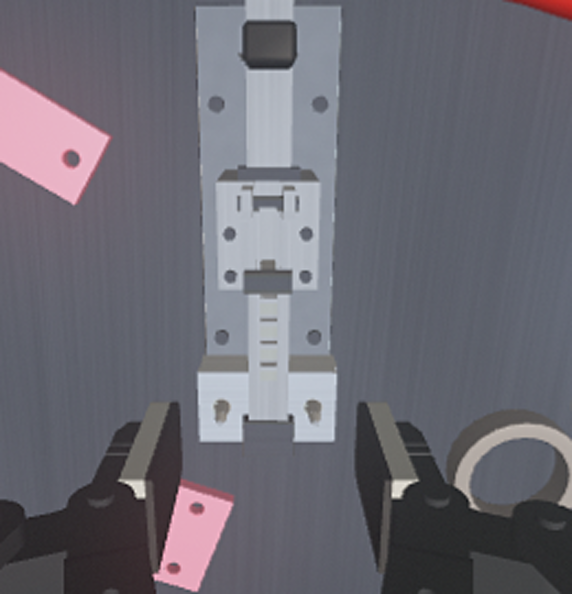

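The lug is back at its starting position (268,282), the bar nose lies between the pins over the stack, and the arm is clear. Handing in.

```bash
python3 -c "
from cell import robot
print(robot.hand_in())"
```

```text
the job is handed in; nothing more can be done
None
```

The job is handed in with no verdict returned. My last camera check showed the three silver plates flat on the pins (I found no fourth), the bar home, the pawl back down in its teeth and the arm clear. I didn't measure the tape roll, spool, jar or spanner at the end, but recorded no contact with them.

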